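# Stand the toppled pepper mill back in the cruet stand

## Robot

A 6-joint arm with a two-finger parallel gripper is mounted at the origin on the work surface; the furniture and walls round the work are solid. World frame = base frame: x ahead of the robot, y to its left, z up, the work surface at z = 0. Lengths are in m, angles in rad, forces in N, time in s.
With the tool pointing down it reaches from about 0.3 to 0.875 m from the base axis. Payload 6.4 kg.
Tool frame: the origin (TCP) lies at the very end of the fingers, on their centre line; the grasp point (between the pads) lies bot.grip_point_offset behind it (bot.grip_point_offset is the distance from the TCP to the grasp point, in m); z points along the fingers, y is the line along which they close (so a half turn about z gives the same grasp; the last joint's range is limited). The gripper opens to 88 mm and grips with 3 to 60 N. Pads are 18 mm wide; open, the fingers measure 123 mm over their backs; the gripper's body (75 mm by 187 mm) begins 45 mm behind the grasp point.
Start: joints at [-1.443, 0.181, 1.607, -0, 1.354, -0.206], TCP at [0.188, -0.543, 0.212] pointing down, gripper open.
Joint ranges: [-2.99, 2.99], [-0.89, 2.07], [0.3, 2.58], [-1.14, 4.28], [0, 2.63], [-3.12, 3.12]. Speed limits (rad/s): [2.57, 2.57, 3.01, 3.14, 3.14, 3.14].

## Interface

Orientations are given as a rotation vector (axis times angle).
In Python, from station import bot gives the robot as it stands. The module is installed in compiled form; this text tells all that it offers.
- The arm moves only by the shell command python3 -m inch 'ROWS'. ROWS is JSON, a list of rows, each an object of numbers: "tx", "ty", "tz": the shift along the world's x, y, z in cm; "rx", "ry", "rz": the turn, a rotation vector about the world's x, y, z in degrees; "grip": the finger opening in cm, from 0 to 8.81. A call has 1 to 10 rows; each row shifts and turns the commanded pose from where the row before left it; what a row does not reach is not made up. A row lasts 1/12 s, in which the tool goes at most 41.7 mm and 7.16 degrees, less where a joint would pass 70% of its speed; a pose out of reach is approached as far as the arm can. A call is refused whole if a number of a shift passes 4.17 or a number of a turn 7.16, either way. A call with a gripper value outside its range is refused whole. The fingers move at their own pace and stop on an object; the grip force is fixed at half the most. Time passes only in rows, so rows that do not move let the fingers close. It gives the time, the measured TCP pose, the force, the opening and the grip force at its end, in the units of the state.
- bot.observe(): the state, without advancing time (a new reading comes with each control period).
- bot.snapshot(name): name is "scene" or "side" or "wrist"; returns the picture (384x512x3 uint8, red, green, blue); there is no depth.
- bot.camera_info(name): a dict with "fovy" (degrees; the focal length in pixels is half the picture's height over the tangent of half this angle, whatever the lens; pixels are square), "cx", "cy" (the principal point, pixels), "world_from_camera" (4x4, takes a point from camera to world coordinates). Camera axes: x right, y down, z forward; pixel columns grow to the right and rows downward; lengths in m; the calibration is good to about 2 mm. A picture is of the moment at which its call begins: read the wrist's pose just before it. camera_info takes no time and is no camera call; for the wrist camera it gives the pose at the moment of the call.
- bot.job_done(): hands the job in; it is judged then, once.
The state is a dict: "time_s": time; "joints": joint angles; "joint_velocities": joint speeds; "joint_torque": joint torques, N m; "eef_pos": TCP position; "tool_rot": TCP orientation; "ft_force": force on the tool from outside, world axes, zero at the start; "wrist_torque": the same for the moment, N m; "opening": finger opening in m; "grasp_force": force on a finger pad.
Only numpy, scipy, OpenCV 4.12 (cv2) and the standard library are available. Lean on these libraries where they do the work, as an engineer would, in place of code of your own. Each camera call takes 0.05 s, during which the arm holds its last target. There are 200 camera calls.

## Task

The pepper mill has fallen over on the serving cart. Stand it upright, foot down, in the free well of the cruet stand (the other well holds the salt shaker, which stays in its well), setting it down rather than dropping it, and do not knock over or shove aside the bottle, the honey jar or the tea glass nearby.

Things in the scene. Friction and masses are not known exactly. Their poses are not given: they have to be found in the camera images.
- pepper_mill: Dark-brown wooden pepper mill, 168 mm tall, 0.26 kg, lying at the start. Origin: centre of its foot's underside; z along the mill to its head (level now, up in the end). Foot 51 mm in diameter from z = 0 to 38 mm, waist 36 to 40 mm from 38 to 105, head 48 mm (widest at z = 130; it does not turn) from 106 to 158, small steel nut to 168. Centre of mass near z = 75.
- cruet_stand: Dark wooden cruet stand, fixed: two identical round open wells, centres 46 mm either side of the origin along its y axis, rims 18 mm high, 80 mm outer diameter (wall 5 mm, inner diameter 64 mm at the floor, 70 mm at the rim). Between them a thin steel post with a finger ring, 92 mm high. Origin: centre of the underside, z up.
- liner_1: Round cork liner, 59 mm in diameter and 3 mm thick, fixed on the floor of one well of the stand (either side). Origin at the centre of its underside; its upper face, on which things stand, is 3 mm higher, 8 mm below the well's rim.
- liner_2: The same cork liner in the other well of the stand.
- salt_shaker: Grey salt shaker, 44 mm in diameter, 90 mm tall, standing in one of the two wells. Origin at the centre of its underside, z up.
- chilli_bottle: Tall bottle with yellow cap, 48 mm in diameter, 183 mm tall, standing on the cart as a bystander. Origin at the centre of its underside, z up.
- honey_jar: Glass jar with red lid, 58 by 62 mm, 86 mm tall, standing on the cart as a bystander. Origin at the centre of its underside, z up.
- tea_glass_b: Clear waisted tea glass, 64 mm in diameter, 89 mm tall, standing on the cart as a bystander. Origin at the centre of its underside, z up.
Not all that is in view belongs to the job. Leave any green or yellow look-alike of the salt_shaker alone.

How it is judged:
At the end, for the whole second after the job is handed in: Mill at rest, upright within 0.1 rad, foot on the free well's cork (within 13 mm of its centre, at most 4 mm above it); salt shaker upright in its well, within 25 mm of its start; bottle, honey jar and tea glass upright (0.15 rad, as for the salt) (angle between pepper_mill's own z axis and vertical below 0.1 rad and ((horizontal distance between pepper_mill and liner_1 below 0.013 m and z of pepper_mill in the frame of liner_1 below 0.007 m) or (horizontal distance between pepper_mill and liner_2 below 0.013 m and z of pepper_mill in the frame of liner_2 below 0.007 m)) and linear speed of pepper_mill below 0.03 m/s and angle between each of salt_shaker, chilli_bottle, honey_jar, tea_glass_b's own z axis and vertical below 0.15 rad and distance of salt_shaker from where it was at the start of the episode below 0.025 m); the robot touches nothing.
It fails at once if the pepper mill is dropped into or onto the stand (faster than 0.5 m/s with its foot over a well and less than 60 mm above the cart) (height (world z) of pepper_mill below 0.06 m and linear speed of pepper_mill above 0.5 m/s and (horizontal distance between pepper_mill and liner_1 below 0.05 m or horizontal distance between pepper_mill and liner_2 below 0.05 m)).
It fails at once if the salt shaker is knocked over (tilted more than 0.5 rad) or lifted out (moved more than 60 mm) (angle between salt_shaker's own z axis and vertical above 0.5 rad or distance of salt_shaker from where it was at the start of the episode above 0.06 m).
It fails at once if the bottle, the honey jar or the tea glass is knocked over (tilted more than 0.5 rad) or shoved more than 50 mm (angle between any of chilli_bottle, honey_jar, tea_glass_b's own z axis and vertical above 0.5 rad or distance of any of chilli_bottle, honey_jar, tea_glass_b from where it was at the start of the episode above 0.05 m).
It also fails if it takes over 45 s, if anything falls off the work surface, if the arm or the gripper's body presses on something with over 40 N, if the wrist force passes 120 N, or if a joint passes its speed limit or range.

## Working session

There is one attempt and no reset: what is moved stays moved. The work goes in short steps, Python scripts to look and compute and a shell command to move; the robot and the scene stay as the last step left them, time stands still between calls to the robot, and variables do not carry over. Pictures are saved under pics/ and viewed, at most 10 in all, crops included, and the job is handed in when it is done.

```bash
mkdir -p pics; cat > h.py <<'E'
import numpy as np,cv2
from station import bot
def snap(n,f):
    i=bot.camera_info(n); im=bot.snapshot(n); cv2.imwrite('pics/'+f,im[:,:,::-1]); return im,i
def ray(i,u,v):
    f=192/np.tan(np.radians(i['fovy'])/2); T=np.array(i['world_from_camera'])
    d=T[:3,:3]@np.array([(u-i['cx'])/f,(v-i['cy'])/f,1]); return T[:3,3],d/np.linalg.norm(d)
def onz(i,u,v,z):
    o,d=ray(i,u,v); return o+d*(z-o[2])/d[2]
def proj(i,p):
    f=192/np.tan(np.radians(i['fovy'])/2); T=np.linalg.inv(np.array(i['world_from_camera']))
    c=T[:3,:3]@np.array(p)+T[:3,3]; return f*c[0]/c[2]+i['cx'],f*c[1]/c[2]+i['cy']
def tri(a,b):
    (o1,d1),(o2,d2)=a,b; s=np.linalg.lstsq(np.c_[d1,-d2],o2-o1,rcond=None)[0]
    p,q=o1+s[0]*d1,o2+s[1]*d2; return (p+q)/2,np.linalg.norm(p-q)
E
python3 - <<'E'
from h import *
s=bot.observe(); print({k:np.round(v,3) for k,v in s.items()},bot.grip_point_offset)
ims=[]
for n in("scene","side"):
    im,i=snap(n,n+'0.png'); ims.append(im); print(n,i['fovy'],i['cx'],i['cy'],np.round(i['world_from_camera'],3).tolist())
im,i=snap('wrist','wrist0.png'); print(np.round(i['world_from_camera'],3).tolist(),i['fovy'])
E
```

```text
{'time_s': np.float64(0.0), 'joints': array([-1.443,  0.182,  1.608,  0.   ,  1.354, -0.206]), 'joint_velocities': array([ 0.002, -0.001,  0.002,  0.002, -0.001,  0.   ]), 'joint_torque': array([-2.0000e-03, -4.3387e+01, -3.4185e+01,  7.0000e-02,  3.9000e-02,
       -0.0000e+00]), 'eef_pos': array([ 0.188, -0.543,  0.211]), 'tool_rot': array([-3.096, -0.522, -0.   ]), 'ft_force': array([ 0.34 , -0.277,  0.036]), 'wrist_torque': array([ 0.009, -0.036, -0.007]), 'grasp_force': np.float64(0.0), 'opening': np.float64(0.088)} 0.0187
scene 51.38415220081593 257.0079827205047 190.17210236340418 [[-0.719, -0.538, 0.44, 0.045], [-0.695, 0.563, -0.447, 0.513], [-0.008, -0.627, -0.779, 0.852], [0.0, 0.0, 0.0, 1.0]]
side 45.782705247373755 257.2570409709128 193.5115098325769 [[-0.838, -0.359, 0.411, 0.09], [-0.546, 0.569, -0.615, 0.646], [-0.013, -0.739, -0.673, 0.708], [0.0, 0.0, 0.0, 1.0]]
[[0.328, -0.904, -0.276, 0.261], [-0.945, -0.314, -0.095, -0.519], [-0.0, 0.292, -0.956, 0.385], [0.0, 0.0, 0.0, 1.0]] 66.9616079734431
```

View pics/scene0.png

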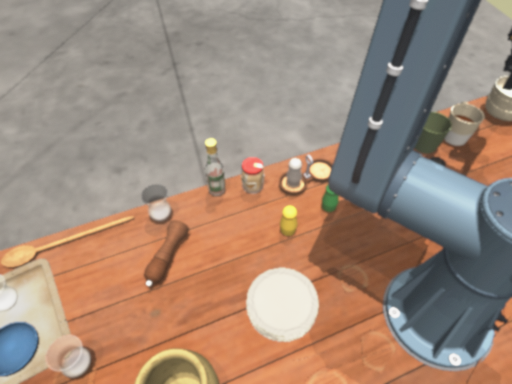

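View pics/side0.png

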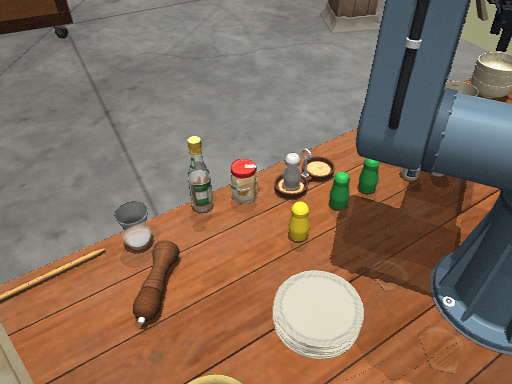

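Both views show the mill at scene (168,252), with its nut at (149,283) and its foot near (180,228). In the side view the nut is at (141,321) and the foot near (165,245). The free well's pale cork is at scene (319,171) and side (319,169), with the salt's well at (291,185). The glass is beside the foot, and the bottle and honey jar lie between the mill and the stand.

```bash
python3 - <<'E'
from h import *
import numpy as np
info={n:bot.camera_info(n) for n in('scene','side')}
for n,box,wb in(('scene',(135,205,215,295),(300,150,345,190)),('side',(120,225,190,335),(298,150,345,185))):
    im=cv2.imread(f'pics/{n}0.png'); hsv=cv2.cvtColor(im,cv2.COLOR_BGR2HSV); i=info[n]
    big=cv2.resize(im[box[1]:box[3],box[0]:box[2]],None,fx=4,fy=4)
    w=cv2.resize(im[wb[1]-10:wb[3]+20,wb[0]-40:wb[2]+10],None,fx=4,fy=4); 
    cv=np.zeros((460,760,3),np.uint8); cv[:min(460,big.shape[0]),:big.shape[1]]=big[:460]; 
    cv[:w.shape[0],340:340+w.shape[1]]=w[:, :420]; cv2.imwrite(f'pics/crop_{n}.png',cv)
    # cork
    x0,y0,x1,y1=wb; sub=hsv[y0:y1,x0:x1]
    m=((sub[...,2]>170)&(sub[...,1]<150)&(sub[...,1]>40)).astype(np.uint8)
    k,l,st,c=cv2.connectedComponentsWithStats(m); j=1+np.argmax(st[1:,4])
    cn=max(cv2.findContours((l==j).astype(np.uint8),0,1)[0],key=len)
    e=cv2.fitEllipse(cn); u,v=e[0][0]+x0,e[0][1]+y0; print(n,'cork',st[j],u,v,e[1],onz(i,u,v,.010))
    # mill
    x0,y0,x1,y1=box; sub=hsv[y0:y1,x0:x1]
    m=(sub[...,2]<115).astype(np.uint8); m=cv2.morphologyEx(m,cv2.MORPH_OPEN,np.ones((3,3)))
    k,l,st,c=cv2.connectedComponentsWithStats(m); j=1+np.argmax(st[1:,4])
    ys,xs=np.nonzero(l==j); P=np.c_[xs+x0,ys+y0].astype(float); mu=P.mean(0); d=np.linalg.svd(P-mu,full_matrices=False)[2][0]
    t=(P-mu)@d; print(n,'mill',st[j],mu,d)
    for q in(t.min(),t.max()): p=mu+q*d; print('  end',p,onz(i,*p,.025))
q={'nut':((149,283),(141,321)),'saltcap':((295,162),(292,156)),'bottlecap':((210,141),(194,138)),'honeylid':((253,162),(244,162)),'glassrim':((154,192),(131,210))}
for k,(a,b) in q.items(): p,r=tri(ray(info['scene'],*a),ray(info['side'],*b)); print(k,p.round(3),round(r,4))
E
```

```text
scene cork [  0   0  37  26 397] 316.2501754760742 159.90283393859863 (21.767749786376953, 36.78268814086914) [ 0.47559124 -0.16745965  0.01      ]
scene mill [ 18  27  35  54 317] [169.11671924 260.48580442] [-0.48094543  0.87675053]
  end [185.03355079 231.46984997] [0.54986301 0.25534643 0.025     ]
  end [155.05190484 286.12558158] [0.48588381 0.39430803 0.025     ]
side cork [  9  11  24  15 277] 318.2841339111328 168.13849067687988 (13.683402061462402, 23.32264518737793) [ 0.44036877 -0.14654145  0.01      ]
side mill [  13   20   47   85 1032] [158.69089147 291.54360465] [-0.41058569  0.91182202]
  end [179.03391597 246.36614651] [0.55264618 0.23576814 0.025     ]
  end [142.05996599 328.47729365] [0.48618566 0.40983528 0.025     ]
nut [0.503 0.398 0.019] 0.0033
saltcap [ 0.463 -0.051  0.1  ] 0.0013
bottlecap [0.601 0.104 0.191] 0.0039
honeylid [0.538 0.026 0.104] 0.0023
glassrim [0.647 0.257 0.095] 0.0045
```

View pics/crop_side.png

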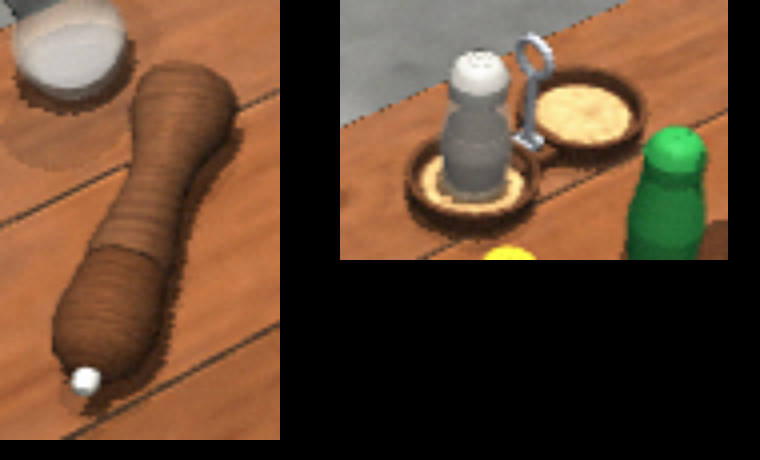

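```bash
cat > log.py <<'E'
from h import *; import json
s=bot.observe(); json.dump([list(map(float,s['joints'])),list(map(float,s['eef_pos'])),list(map(float,s['tool_rot']))],open('log.jsonl','a')); open('log.jsonl','a').write('\n')
print(round(float(s['time_s']),2),np.round(s['joints'],3),np.round(s['eef_pos'],4),np.round(s['tool_rot'],3),'op',round(float(s['opening']),4),'F',np.round(s['ft_force'],1))
E
python3 log.py; python3 - <<'E'
from h import *
i=bot.camera_info('side')
for n,u,v,z in [('nut',141.2,320,.025),('head',147.2,300,.027),('waist',158.8,270,.025),('foot',166,250,.027),('cork',318.8,168.7,.010),('saltwell',291,187,.012),('yellowbase',299,237,0),('yellowtop',299.5,206,.09),('green1top',342,174,.09),('green2top',371,162,.09),('bottlebase',203,207,0),('honeybase',244,197,0),('glassbase',138,243,0)]:
    print(n,onz(i,u,v,z).round(4))
E
python3 -m inch '[{"tz":4,"rz":7},{"tx":1,"ty":4,"rz":7},{"tx":1.5,"ty":4,"rz":7},{"tx":1.5,"ty":4,"rz":7},{"tx":1.5,"ty":4,"rz":7},{"tx":1.5,"ty":4,"rz":7},{"tx":1.5,"ty":4,"rz":7},{"tx":1.5,"ty":4,"rz":7},{"tx":1.5,"ty":4,"rz":7},{"tx":1.5,"ty":4,"rz":7}]'; python3 log.py
```

```text
0.15 [-1.443  0.181  1.608  0.     1.354 -0.206] [ 0.1883 -0.5428  0.2115] [-3.097 -0.522 -0.   ] op 0.0884 F [-0.6  0.6  0.2]
nut [0.4989 0.3986 0.025 ]
head [0.5172 0.3639 0.027 ]
waist [0.5466 0.3016 0.025 ]
foot [0.5668 0.258  0.027 ]
cork [ 0.4383 -0.1453  0.01  ]
saltwell [ 0.4607 -0.0496  0.012 ]
yellowbase [0.3743 0.0662 0.    ]
yellowtop [0.3771 0.0681 0.09  ]
green1top [ 0.3489 -0.0648  0.09  ]
green2top [ 0.3132 -0.1352  0.09  ]
bottlebase [0.6001 0.1023 0.    ]
honeybase [0.5409 0.0258 0.    ]
glassbase [0.6477 0.2594 0.    ]
0.15 [-1.443  0.181  1.608  0.     1.354 -0.206] [ 0.1883 -0.5428  0.2115] [-3.097 -0.522 -0.   ] op 0.0884 F [-0.6  0.6  0.2]validation failed for argument at $[0]...
```

```bash
python3 -m inch '[{"tx":0,"ty":0,"tz":4,"rx":0,"ry":0,"rz":7,"grip":8.8}]'; python3 log.py
```

```text
time_s: 0.23
eef_pos: [0.1876, -0.5384, 0.2439]
tool_rot: [-3.046, -0.705, -0.002]
ft_force: [-0.9, 0.7, -0.9]
opening: 0.0878
grasp_force: 0.0
0.23 [-1.444  0.156  1.571 -0.     1.43  -0.328] [ 0.1876 -0.5384  0.2439] [-3.046e+00 -7.050e-01 -2.000e-03] op 0.0878 F [-0.9  0.7 -0.9]
```

```bash
python3 -m inch '[{"tx":1,"ty":2,"tz":3,"rx":0,"ry":0,"rz":7,"grip":8.8},{"tx":2,"ty":3.5,"tz":2,"rx":0,"ry":0,"rz":7,"grip":8.8},{"tx":2,"ty":3.5,"tz":0,"rx":0,"ry":0,"rz":7,"grip":8.8},{"tx":2,"ty":3.5,"tz":0,"rx":0,"ry":0,"rz":7,"grip":8.8},{"tx":2,"ty":3.5,"tz":0,"rx":0,"ry":0,"rz":7,"grip":8.8},{"tx":2,"ty":3.5,"tz":0,"rx":0,"ry":0,"rz":7,"grip":8.8},{"tx":2,"ty":3.5,"tz":0,"rx":0,"ry":0,"rz":7,"grip":8.8},{"tx":2,"ty":3.5,"tz":0,"rx":0,"ry":0,"rz":7,"grip":8.8},{"tx":2,"ty":3.5,"tz":0,"rx":0,"ry":0,"rz":7,"grip":8.8},{"tx":2,"ty":3.5,"tz":0,"rx":0,"ry":0,"rz":7,"grip":8.8}]'; python3 log.py
python3 -m inch '[{"tx":2,"ty":3.5,"tz":0,"rx":0,"ry":0,"rz":7,"grip":8.8},{"tx":2,"ty":3.5,"tz":0,"rx":0,"ry":0,"rz":7,"grip":8.8},{"tx":2,"ty":3.5,"tz":0,"rx":0,"ry":0,"rz":0,"grip":8.8},{"tx":1,"ty":3.8,"tz":0,"rx":0,"ry":0,"rz":0,"grip":8.8},{"tx":1,"ty":3.8,"tz":0,"rx":0,"ry":0,"rz":0,"grip":8.8},{"tx":1,"ty":3.8,"tz":0,"rx":0,"ry":0,"rz":0,"grip":8.8},{"tx":1,"ty":3.8,"tz":0,"rx":0,"ry":0,"rz":0,"grip":8.8},{"tx":0.5,"ty":3.8,"tz":0,"rx":0,"ry":0,"rz":0,"grip":8.8},{"tx":0.5,"ty":3.8,"tz":0,"rx":0,"ry":0,"rz":0,"grip":8.8},{"tx":0.5,"ty":3.8,"tz":0,"rx":0,"ry":0,"rz":0,"grip":8.8}]'; python3 log.py
```

```text
time_s: 1.07
eef_pos: [0.3773, -0.209, 0.3007]
tool_rot: [2.093, 2.343, 0.0]
ft_force: [0.7, -1.8, 0.8]
opening: 0.0883
grasp_force: 0.0
1.07 [-0.782 -0.222  1.826  0.     1.538 -0.895] [ 0.3773 -0.209   0.3007] [2.093 2.343 0.   ] op 0.0883 F [ 0.7 -1.8  0.8]
time_s: 1.9
eef_pos: [0.4916, 0.1622, 0.3005]
tool_rot: [-1.799, -2.575, 0.0]
ft_force: [0.7, 0.0, -0.4]
opening: 0.0878
grasp_force: 0.0
1.9 [ 0.089 -0.011  1.636 -0.     1.517 -0.262] [0.4916 0.1622 0.3005] [-1.799 -2.575  0.   ] op 0.0878 F [ 0.7  0.  -0.4]
```

```bash
python3 -m inch '[{"tx":1,"ty":3.5,"tz":0,"rx":0,"ry":0,"rz":5.6,"grip":8.8},{"tx":1,"ty":3.5,"tz":-1,"rx":-6,"ry":-2.9,"rz":0,"grip":8.8},{"tx":1,"ty":3.5,"tz":-2,"rx":-6,"ry":-2.9,"rz":0,"grip":8.8},{"tx":1,"ty":3.5,"tz":-2,"rx":-6,"ry":-3,"rz":0,"grip":8.8},{"tx":0.3,"ty":0,"tz":-1,"rx":0,"ry":0,"rz":0,"grip":8.8},{"tx":0,"ty":0,"tz":0,"rx":0,"ry":0,"rz":0,"grip":8.8},{"tx":0,"ty":0,"tz":0,"rx":0,"ry":0,"rz":0,"grip":8.8}]'; python3 log.py
cat > kin.py <<'E'
import numpy as np,json
from scipy.spatial.transform import Rotation as R
from scipy.optimize import least_squares
D=[json.loads(l) for l in open('log.jsonl')]
def fk(q,p):
    d1,off,a1,L1,L2,L3,e=p
    Y=lambda a:R.from_euler('y',a); Z=lambda a:R.from_euler('z',a)
    R1=Z(q[0]);R2=R1*Y(q[1]);R3=R2*Y(q[2]);R5=R3*Z(q[3])*Y(q[4]);R6=R5*Z(q[5])
    return R1.apply([a1,off,d1])+R2.apply([0,0,L1])+R3.apply([e,0,L2])+R6.apply([0,0,L3]),R6
P=None
def fit():
    g=lambda p:np.ravel([fk(q,p)[0]-x for q,x,_ in D])
    s=least_squares(g,[.2,.117,0,.45,.45,.2,0]); return s.x,abs(s.fun).max()
if __name__=='__main__':
    p,r=fit(); print(p.round(4),r)
    for q,x,rv in D: print((fk(q,p)[1].inv()*R.from_rotvec(rv)).as_rotvec().round(3))
E
python3 kin.py
python3 - <<'E'
from h import *
im,i=snap('wrist','w1.png'); print(np.round(i['world_from_camera'],3).tolist())
E
```

```text
time_s: 2.48
eef_pos: [0.5339, 0.3004, 0.2391]
tool_rot: [1.505, 2.402, -0.268]
ft_force: [-0.2, 0.2, 1.0]
opening: 0.0882
grasp_force: 0.0
2.48 [ 0.509  0.298  1.451 -0.353  1.424  0.115] [0.5339 0.3004 0.2391] [ 1.505  2.402 -0.268] op 0.0882 F [-0.2  0.2  1. ]
[0.3134 0.1178 0.     0.4382 0.5145 0.338  0.0855] 5.855093909712394e-10
[-0.    -0.     1.571]
[-0.    -0.     1.571]
[0.    0.    1.571]
[-0.    -0.     1.571]
[-0.     0.     1.571]
[-0.     0.     1.571]
[[0.9, 0.348, 0.263, 0.478], [0.436, -0.717, -0.544, 0.417], [-0.001, 0.604, -0.797, 0.377], [0.0, 0.0, 0.0, 1.0]]
```

View pics/w1.png

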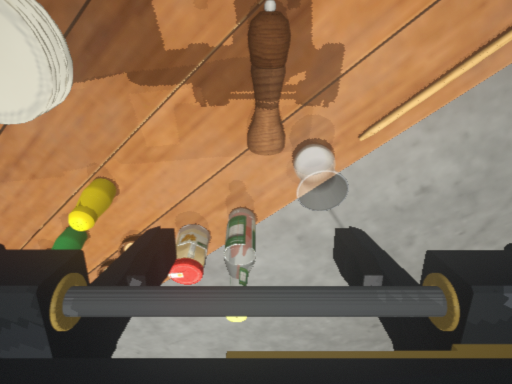

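```bash
cat > ik.py <<'E'
from kin import *
from kin import fit
P,_=fit(); LO=np.array([-2.99,-.89,.3,-1.14,0,-3.12]);HI=np.array([2.99,2.07,2.58,4.28,2.63,3.12])
OFF=R.from_euler('z',np.pi/2)
def ik(x,Rt,seeds=12,q0=None):
    rng=np.random.default_rng(0); S=[]
    def g(q):
        p,r=fk(q,P); return np.r_[(p-x)*5,((r*OFF).inv()*Rt).as_rotvec()]
    for k in range(seeds):
        s=q0 if (q0 is not None and k==0) else rng.uniform(LO,HI)
        o=least_squares(g,np.clip(s,LO+1e-3,HI-1e-3),bounds=(LO,HI))
        if o.cost<1e-6 and not any(np.abs(o.x-t).max()<.05 for t in S): S.append(o.x)
    return S
def tool(h,th,flip=0,up=1):
    # final tool: a = h cos - z sin ; x axis (camera side) upward
    h=np.array([np.cos(h),np.sin(h),0]);a=h*np.cos(th)-np.array([0,0,np.sin(th)])
    x=h*np.sin(th)+np.array([0,0,np.cos(th)])
    return R.from_matrix(np.c_[x,np.cross(a,x),a]),a
E
python3 - <<'E'
from h import *
from ik import *
i=bot.camera_info('wrist')
for n,u,v,z in [('nut',269,5,.025),('headmid',269,35,.027),('waist',268,88,.025),('foot',266,130,.030),('footend',265,152,.02)]: print(n,onz(i,u,v,z).round(4))
w=np.array([.439,-.146,.0])
for th in(20,35):
  for hd in range(-180,180,30):
    Rt,a=tool(np.radians(hd),np.radians(th)); x=w+[0,0,.107]+a*.0187
    S=ik(x,Rt,14)
    for q in S: print(th,hd,q.round(2),'marg',np.minimum(q-LO,HI-q).min().round(2),'wrist',(x-a*P[5]).round(2))
E
```

```text
nut [0.5068 0.3966 0.025 ]
headmid [0.5193 0.3723 0.027 ]
waist [0.5449 0.3207 0.025 ]
foot [0.5666 0.2726 0.03  ]
footend [0.5832 0.2378 0.02  ]
20 -180 [-0.35  0.95  1.19 -0.4   2.16 -1.93] marg 0.47 wrist [ 0.74 -0.15  0.22]
20 -150 [-0.16  0.86  1.36 -0.7   1.95 -2.14] marg 0.44 wrist [0.7  0.   0.22]
20 -120 [-0.01  0.72  1.65 -0.96  1.65 -2.23] marg 0.18 wrist [0.59 0.11 0.22]
20 30 [-1.37  0.41  2.27  1.13  1.4  -1.13] marg 0.31 wrist [ 0.18 -0.3   0.22]
20 60 [-1.19  0.59  1.91  0.83  1.65 -1.08] marg 0.67 wrist [ 0.29 -0.41  0.22]
20 90 [-0.98  0.76  1.57  0.59  1.91 -1.13] marg 0.72 wrist [ 0.44 -0.45  0.22]
20 120 [-0.77  0.89  1.31  0.31  2.13 -1.31] marg 0.5 wrist [ 0.59 -0.41  0.22]
20 150 [-0.56  0.96  1.17 -0.04  2.23 -1.61] marg 0.4 wrist [ 0.7  -0.3   0.22]
35 -180 [-0.37  0.78  1.33 -0.32  1.94 -1.91] marg 0.69 wrist [ 0.7  -0.15  0.29]
35 -150 [-0.2   0.69  1.48 -0.58  1.75 -2.16] marg 0.56 wrist [ 0.67 -0.02  0.29]
35 -120 [-0.07  0.54  1.73 -0.83  1.48 -2.33] marg 0.31 wrist [0.57 0.08 0.29]
35 -90 [-0.01  0.35  2.04 -1.13  1.13 -2.42] marg 0.01 wrist [0.44 0.12 0.29]
35 30 [-1.26  0.17  2.3   1.02  1.22 -0.86] marg 0.28 wrist [ 0.21 -0.28  0.29]
35 60 [-1.13  0.4   1.97  0.74  1.49 -0.95] marg 0.61 wrist [ 0.31 -0.37  0.29]
35 90 [-0.95  0.58  1.67  0.51  1.73 -1.09] marg 0.9 wrist [ 0.44 -0.41  0.29]
35 120 [-0.75  0.72  1.44  0.26  1.92 -1.31] marg 0.71 wrist [ 0.57 -0.37  0.29]
35 150 [-0.56  0.79  1.31 -0.03  2.   -1.6 ] marg 0.63 wrist [ 0.67 -0.28  0.29]
```

The wrist picture shows the mill lengthwise, with its nut at (269,5) and the foot's end near (265,153). The glass stands right of the foot at (315,160). Next I measure the mill's profile row by row.

```bash
python3 - <<'E'
from h import *
im=cv2.imread('pics/w1.png'); i=bot.camera_info('wrist'); hsv=cv2.cvtColor(im,cv2.COLOR_BGR2HSV)
for v in range(3,162,6):
    r=hsv[v,235:298]; m=(r[:,2]<128); 
    xs=np.nonzero(m)[0]+235
    if len(xs): 
        c=(xs.min()+xs.max())/2; p=onz(i,c,v,.025); a=onz(i,xs.min(),v,.025);b=onz(i,xs.max()+1,v,.025)
        print(v,xs.min(),xs.max(),p.round(4)[:2],round(np.linalg.norm(a-b)*1000),r[::6,2])
E
```

```text
3 235 297 [0.5032 0.3968] 65 [127 125 125 120 116 150 206 110 128 106 110]
9 236 290 [0.5028 0.3908] 57 [139 127 127  86 111 134 194 108 104 115 138]
15 238 297 [0.5094 0.388 ] 63 [181 128  94 114  79  89  88  84  90 134 126]
21 242 295 [0.5129 0.3836] 57 [171 129 131  82  99 103 108 103  91 121 127]
27 237 289 [0.5102 0.3761] 57 [185 142 125  86 104 111 111 105 100 100 136]
33 247 290 [0.5181 0.3735] 48 [142 135 112  88  99 108 110 105  94  84 142]
39 247 290 [0.5208 0.3683] 48 [131 141 118  90 104 112 114 114  97  84 138]
45 247 289 [0.5231 0.3627] 48 [140 144 127  89 102 105 107 104  97 102 139]
51 249 288 [0.5264 0.3575] 45 [143 138 142  88 100 110 111 106  93 138 140]
57 236 287 [0.5222 0.3485] 59 [134 134 132  78  80 102 111 106  84 141 139]
63 249 285 [0.5307 0.3455] 43 [129 130 129  71  89  90  94  98  88 141 139]
69 247 285 [0.5327 0.3391] 45 [130 131 125  74  93 100 104 115  93 142 141]
75 244 284 [0.5336 0.3321] 48 [131 129 124  80 101 114 111 113  90 144 189]
81 238 283 [0.533  0.3241] 55 [131 125 127  77 100 112 123 110 114 201 206]
87 235 282 [0.534  0.3168] 58 [127 126
[... 182 characters left out ...]
93 150]
105 255 277 [0.5523 0.3008] 29 [193 196 189 182  88 112 114  99 199 196 188]
111 255 296 [0.5668 0.2991] 53 [196 191 186 162 131 163 167 125 193 194 115]
117 252 288 [0.5642 0.2889] 48 [195 188 184 103 137 169 163 124 201 133 186]
123 250 281 [0.5627 0.2791] 42 [186 191 181 103 148 171 163 130 189 187 181]
129 249 282 [0.5666 0.2715] 45 [190 197 177 125 157 176 155 150 138 193 175]
135 247 284 [0.5705 0.2638] 51 [197 195 121 134 154 178 163 156 109 180 178]
141 247 283 [0.574  0.2555] 50 [194 191 124 137 155 165 161 169 119 187 164]
147 248 297 [0.5875 0.2518] 69 [188 193 185 135 157 172 170 155 127 185 156]
153 242 297 [0.5881 0.2416] 78 [199 131 192 182 156 167 164 172 201 203 106]
```

```bash
python3 - <<'E'
from h import *
from scipy.spatial.transform import Rotation as R
s=bot.observe(); M=R.from_rotvec(s['tool_rot']).as_matrix(); print(M.round(3)); a=M[:,2]
t=np.array([.5377,.3327,.028])+a*bot.grip_point_offset; print(t,(t-s['eef_pos'])*100)
E
```

```text
[[-0.407  0.901  0.15 ]
 [ 0.847  0.433 -0.308]
 [-0.342  0.002 -0.94 ]]
[0.54050686 0.32694634 0.01042994] [  0.52643434   2.76436592 -23.09140751]
```

```bash
python3 -m inch '[{"tx":0.5,"ty":2.8,"tz":-1,"rx":0,"ry":0,"rz":0,"grip":8.8},{"tx":0,"ty":0,"tz":-4,"rx":0,"ry":0,"rz":0,"grip":8.8},{"tx":0,"ty":0,"tz":-4,"rx":0,"ry":0,"rz":0,"grip":8.8},{"tx":0,"ty":0,"tz":-4,"rx":0,"ry":0,"rz":0,"grip":8.8},{"tx":0,"ty":0,"tz":-4,"rx":0,"ry":0,"rz":0,"grip":8.8},{"tx":0,"ty":0,"tz":-2,"rx":0,"ry":0,"rz":0,"grip":8.8},{"tx":0,"ty":0,"tz":-1.5,"rx":0,"ry":0,"rz":0,"grip":8.8},{"tx":0,"ty":0,"tz":-1.5,"rx":0,"ry":0,"rz":0,"grip":8.8},{"tx":0,"ty":0,"tz":-1.1,"rx":0,"ry":0,"rz":0,"grip":8.8},{"tx":0,"ty":0,"tz":0,"rx":0,"ry":0,"rz":0,"grip":8.8}]'; python3 log.py; python3 - <<'E'
from h import *
im,i=snap('wrist','w2.png')
E
```

```text
time_s: 3.37
eef_pos: [0.5403, 0.327, 0.0092]
tool_rot: [1.509, 2.397, -0.265]
ft_force: [-0.3, -0.4, -0.6]
opening: 0.0878
grasp_force: 0.0
3.37 [ 0.54   0.611  1.52  -0.398  1.078  0.295] [0.5403 0.327  0.0092] [ 1.509  2.397 -0.265] op 0.0878 F [-0.3 -0.4 -0.6]
```

View pics/w2.png

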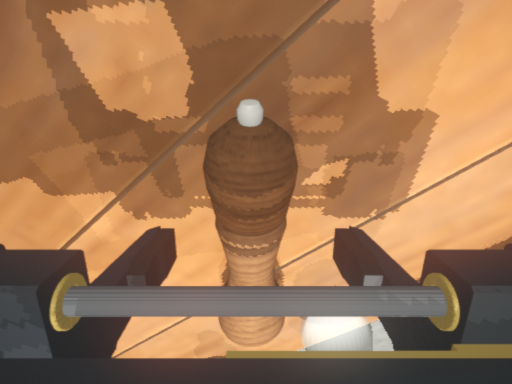

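The mill lies centred between the fingers (column 252), with its head towards the camera and the nut at (250,112). The pads are over the waist, so I close.

```bash
python3 -m inch '[{"tx":0,"ty":0,"tz":0,"rx":0,"ry":0,"rz":0,"grip":5},{"tx":0,"ty":0,"tz":0,"rx":0,"ry":0,"rz":0,"grip":2.5},{"tx":0,"ty":0,"tz":0,"rx":0,"ry":0,"rz":0,"grip":2.5},{"tx":0,"ty":0,"tz":0,"rx":0,"ry":0,"rz":0,"grip":2.5},{"tx":0,"ty":0,"tz":0,"rx":0,"ry":0,"rz":0,"grip":2.5},{"tx":0,"ty":0,"tz":0,"rx":0,"ry":0,"rz":0,"grip":2.5},{"tx":0,"ty":0,"tz":0,"rx":0,"ry":0,"rz":0,"grip":2.5},{"tx":0,"ty":0,"tz":0,"rx":0,"ry":0,"rz":0,"grip":2.5}]'; python3 -m inch '[{"tx":0,"ty":0,"tz":1,"rx":0,"ry":0,"rz":0,"grip":2.5},{"tx":0,"ty":0,"tz":2,"rx":0,"ry":0,"rz":0,"grip":2.5},{"tx":0,"ty":0,"tz":2,"rx":0,"ry":0,"rz":0,"grip":2.5},{"tx":0,"ty":0,"tz":2,"rx":0,"ry":0,"rz":0,"grip":2.5},{"tx":0,"ty":0,"tz":3,"rx":0,"ry":0,"rz":0,"grip":2.5},{"tx":0,"ty":0,"tz":3,"rx":0,"ry":0,"rz":0,"grip":2.5},{"tx":0,"ty":0,"tz":3,"rx":0,"ry":0,"rz":0,"grip":2.5},{"tx":0,"ty":0,"tz":3,"rx":0,"ry":0,"rz":0,"grip":2.5},{"tx":0,"ty":0,"tz":3,"rx":0,"ry":0,"rz":0,"grip":2.5},{"tx":0,"ty":0,"tz":0,"rx":0,"ry":0,"rz":0,"grip":2.5}]';python3 log.py; python3 - <<'E'
from h import *
im,i=snap('wrist','w3.png'); a=im
b,_=snap('side','s3.png')
cv2.imwrite('pics/v3.png',np.hstack([im[:,:384],b[60:,:384] if 0 else b[:, :384]])[:,:,::-1])
E
```

```text
time_s: 4.08
eef_pos: [0.5398, 0.3281, 0.0097]
tool_rot: [1.507, 2.399, -0.264]
ft_force: [-1.1, 0.0, 0.2]
opening: 0.0365
grasp_force: 0.4
time_s: 4.92
eef_pos: [0.543, 0.3298, 0.2386]
tool_rot: [1.507, 2.393, -0.248]
ft_force: [0.6, 0.1, 1.8]
opening: 0.0247
grasp_force: 0.0
4.92 [ 0.542  0.345  1.392 -0.353  1.433  0.149] [0.543  0.3298 0.2386] [ 1.507  2.393 -0.248] op 0.0247 F [0.6 0.1 1.8]
```

View pics/v3.png

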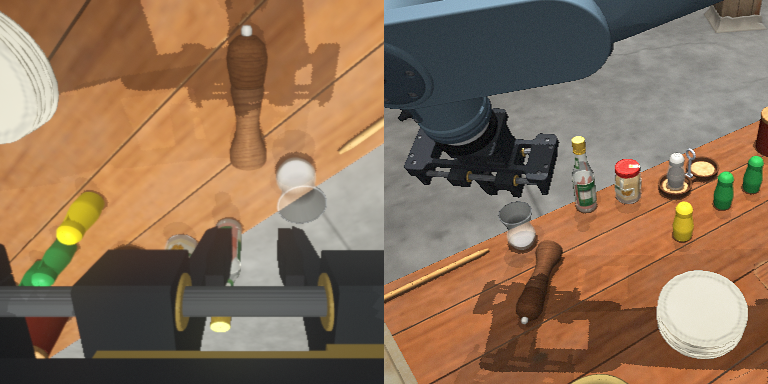

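The lift came too early: the fingers had only just touched (0.4 N). The mill still lies there undisturbed, nut at (246,31) and foot end at (249,168) in the wrist view. I measure again before regrasping.

```bash
python3 - <<'E'
from h import *
from scipy.spatial.transform import Rotation as R
i=bot.camera_info('wrist')
for n,u,v in [('nut',246,31),('head',247,60),('waist',247.5,115),('foot',248.5,150)]: print(n,onz(i,u,v,.025).round(4))
s=bot.observe();a=R.from_rotvec(s['tool_rot']).as_matrix(); print(a.round(3))
p0=onz(i,246,31,.025);p1=onz(i,248.5,150,.025); m=(p0-p1)/np.linalg.norm(p0-p1); print(m,np.degrees(np.arctan2(m[1],m[0])))
g=p0-m*(.163-.092); g[2]=.027; t=g+a[:,2]*.0187; print(g,t,(t-s['eef_pos'])*100)
E
```

```text
nut [0.5011 0.3958 0.025 ]
head [0.5141 0.3702 0.025 ]
waist [0.5417 0.3122 0.025 ]
foot [0.5639 0.2677 0.025 ]
[[-0.406  0.901  0.154]
 [ 0.847  0.434 -0.306]
 [-0.342  0.006 -0.94 ]]
[-4.40360846e-01  8.97820876e-01 -3.89289838e-16] 116.12690677811075
[0.53234762 0.3320153  0.027     ] [0.53522299 0.3262992  0.00942876] [ -0.54456375  -0.23673739 -22.28290742]
```

```bash
python3 -m inch '[{"tx":-0.5,"ty":-0.2,"tz":-2,"rx":0,"ry":0,"rz":0,"grip":8.8},{"tx":0,"ty":0,"tz":-2,"rx":0,"ry":0,"rz":0,"grip":8.8},{"tx":0,"ty":0,"tz":-2,"rx":0,"ry":0,"rz":0,"grip":8.8},{"tx":0,"ty":0,"tz":-2,"rx":0,"ry":0,"rz":0,"grip":8.8},{"tx":0,"ty":0,"tz":-2,"rx":0,"ry":0,"rz":0,"grip":8.8},{"tx":0,"ty":0,"tz":-2,"rx":0,"ry":0,"rz":0,"grip":8.8},{"tx":0,"ty":0,"tz":0,"rx":0,"ry":0,"rz":0,"grip":8.8},{"tx":0,"ty":0,"tz":0,"rx":0,"ry":0,"rz":0,"grip":8.8}]';python3 log.py; python3 - <<'E'
from h import *
from scipy.spatial.transform import Rotation as R
s=bot.observe();a=R.from_rotvec(s['tool_rot']).as_matrix(); t=np.array([.533,.3325,.027])+a[:,2]*.0187; print((t-s['eef_pos'])*100)
E
```

```text
time_s: 5.68
eef_pos: [0.5332, 0.3251, 0.1073]
tool_rot: [1.507, 2.401, -0.271]
ft_force: [-0.9, -0.1, 0.2]
opening: 0.0763
grasp_force: 0.0
5.68 [ 0.544  0.465  1.508 -0.371  1.229  0.23 ] [0.5332 0.3251 0.1073] [ 1.507  2.401 -0.271] op 0.0763 F [-0.9 -0.1  0.2]
[ 0.25267536  0.16288761 -9.79062692]
```

```bash
python3 -m inch '[{"tx":0.2,"ty":0.2,"tz":-2,"rx":0,"ry":0,"rz":0,"grip":8.8},{"tx":0,"ty":0,"tz":-2,"rx":0,"ry":0,"rz":0,"grip":8.8},{"tx":0,"ty":0,"tz":-2,"rx":0,"ry":0,"rz":0,"grip":8.8},{"tx":0,"ty":0,"tz":-2,"rx":0,"ry":0,"rz":0,"grip":8.8},{"tx":0,"ty":0,"tz":-1.7,"rx":0,"ry":0,"rz":0,"grip":8.8},{"tx":0,"ty":0,"tz":0,"rx":0,"ry":0,"rz":0,"grip":6},{"tx":0,"ty":0,"tz":0,"rx":0,"ry":0,"rz":0,"grip":2.5},{"tx":0,"ty":0,"tz":0,"rx":0,"ry":0,"rz":0,"grip":2.5},{"tx":0,"ty":0,"tz":0,"rx":0,"ry":0,"rz":0,"grip":2.5},{"tx":0,"ty":0,"tz":0,"rx":0,"ry":0,"rz":0,"grip":2.5}]';python3 -m inch '[{"tx":0,"ty":0,"tz":0,"rx":0,"ry":0,"rz":0,"grip":1},{"tx":0,"ty":0,"tz":0,"rx":0,"ry":0,"rz":0,"grip":1},{"tx":0,"ty":0,"tz":0,"rx":0,"ry":0,"rz":0,"grip":0},{"tx":0,"ty":0,"tz":0,"rx":0,"ry":0,"rz":0,"grip":0},{"tx":0,"ty":0,"tz":0,"rx":0,"ry":0,"rz":0,"grip":0},{"tx":0,"ty":0,"tz":0,"rx":0,"ry":0,"rz":0,"grip":0}]'; python3 log.py
```

```text
time_s: 6.52
eef_pos: [0.538, 0.3288, 0.0146]
tool_rot: [1.507, 2.397, -0.26]
ft_force: [-0.0, -0.6, -0.1]
opening: 0.0569
grasp_force: 0.0
time_s: 7.02
eef_pos: [0.5367, 0.3281, 0.0127]
tool_rot: [1.507, 2.399, -0.264]
ft_force: [-0.5, -0.1, 0.3]
opening: 0.0266
grasp_force: 23.3
7.02 [ 0.545  0.602  1.526 -0.397  1.082  0.296] [0.5367 0.3281 0.0127] [ 1.507  2.399 -0.264] op 0.0266 F [-0.5 -0.1  0.3]
```

```bash
python3 -m inch '[{"tx":0,"ty":0,"tz":0,"rx":0,"ry":0,"rz":0,"grip":0},{"tx":0,"ty":0,"tz":0,"rx":0,"ry":0,"rz":0,"grip":0}]'; python3 - <<'E'
from h import *
im,i=snap('wrist','w4.png')
b,_=snap('side','s4.png')
cv2.imwrite('pics/v4.png',np.hstack([im[:,80:464],cv2.resize(b[180:340,60:220],(384,384))])[:,:,::-1])
E
```

```text
time_s: 7.18
eef_pos: [0.5367, 0.3281, 0.0126]
tool_rot: [1.507, 2.399, -0.264]
ft_force: [-1.4, -0.1, 0.6]
opening: 0.0264
grasp_force: 23.3
```

View pics/v4.png

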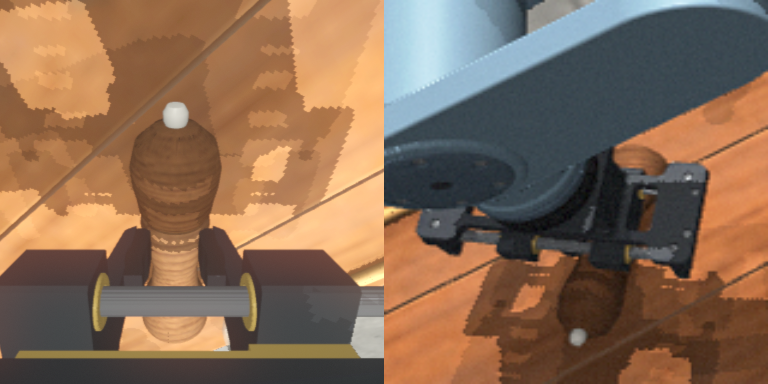

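The fingers now hold the waist steadily at 23 N, with the nut at (255,115) in the wrist view. I do a gentle lift and check that it follows.

```bash
python3 -m inch '[{"tx":0,"ty":0,"tz":0.5,"rx":0,"ry":0,"rz":0,"grip":0},{"tx":0,"ty":0,"tz":1,"rx":0,"ry":0,"rz":0,"grip":0},{"tx":0,"ty":0,"tz":1.5,"rx":0,"ry":0,"rz":0,"grip":0},{"tx":0,"ty":0,"tz":1.5,"rx":0,"ry":0,"rz":0,"grip":0},{"tx":0,"ty":0,"tz":1.5,"rx":0,"ry":0,"rz":0,"grip":0},{"tx":0,"ty":0,"tz":1,"rx":0,"ry":0,"rz":0,"grip":0},{"tx":0,"ty":0,"tz":0,"rx":0,"ry":0,"rz":0,"grip":0},{"tx":0,"ty":0,"tz":0,"rx":0,"ry":0,"rz":0,"grip":0}]'; python3 log.py; python3 - <<'E'
from h import *
im,i=snap('wrist','w5.png')
b,_=snap('side','s5.png')
def nut(f):
    h=cv2.cvtColor(cv2.imread(f),cv2.COLOR_BGR2HSV)[60:200,200:310]; m=((h[...,1]<50)&(h[...,2]>140)).astype(np.uint8)
    k,l,st,c=cv2.connectedComponentsWithStats(m); j=1+np.argmax(st[1:,4]); return c[j]+[200,60],st[j]
print(nut('pics/w4.png'),nut('pics/w5.png'))
cv2.imwrite('pics/v5.png',np.hstack([im[:,80:464],cv2.resize(b[180:340,60:220],(384,384))])[:,:,::-1])
E
```

```text
time_s: 7.95
eef_pos: [0.5376, 0.3285, 0.0841]
tool_rot: [1.507, 2.397, -0.261]
ft_force: [-0.0, 0.5, -0.3]
opening: 0.0004
grasp_force: 0.0
7.95 [ 0.545  0.501  1.509 -0.377  1.188  0.248] [0.5376 0.3285 0.0841] [ 1.507  2.397 -0.261] op 0.0004 F [-0.   0.5 -0.3]
(array([255.23255814, 114.95527728]), array([ 43,  42,  25,  27, 559], dtype=int32)) (array([252.70992366,  71.54580153]), array([ 44,   3,  18,  18, 262], dtype=int32))
```

View pics/v5.png

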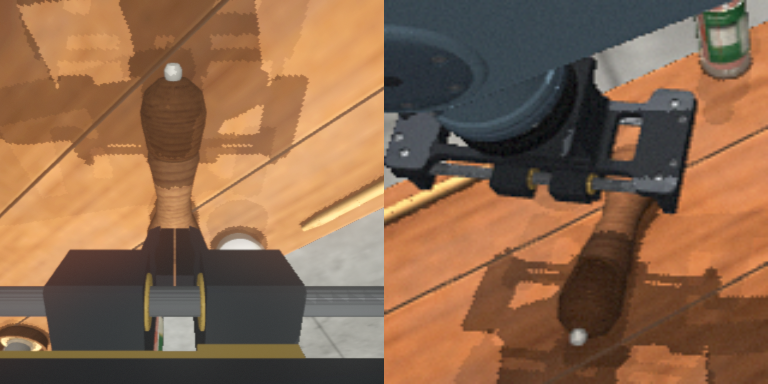

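The grasp slipped off: the fingers are closed empty and the mill lies where it was. I check the mill's real height and the position of the finger tips in the pictures.

```bash
python3 - <<'E'
from h import *
from scipy.spatial.transform import Rotation as R
w=bot.camera_info('wrist'); s=bot.camera_info('side'); sc=bot.camera_info('scene')
print('nut',tri(ray(w,252.7,71.5),ray(s,140.4,320.8)))
# head/waist ring junction wrist (171+80,157): side crop (590,262)
st=bot.observe(); M=R.from_rotvec(st['tool_rot']).as_matrix(); p=np.array(st['eef_pos'])
for d in (0,-.0187,-.04,-.06): print(d,'wrist px',np.round(proj(w,p+M[:,2]*d),1),'side',np.round(proj(s,p+M[:,2]*d),1))
for dx in(-.009,.009): print('tipedge',dx,np.round(proj(w,p+M[:,0]*dx),1))
print('wrist cam in tool',(M.T@(np.array(w['world_from_camera'])[:3,3]-p)).round(4))
for n,u,v in [('nut',252.7,71.5),('head',253.5,110),('junction',253.5,158),('waist',252.5,205)]: print(n,onz(w,u,v,.025).round(4))
E
```

```text
nut (array([0.50409802, 0.39612223, 0.01621651]), np.float64(0.0024333221830465505))
0 wrist px [253.2 220.4] side [147.8 262.2]
-0.0187 wrist px [253.1 233.1] side [144.9 258.6]
-0.04 wrist px [253.  251.2] side [141.4 254.3]
-0.06 wrist px [252.9 273.5] side [138.  250.1]
tipedge -0.009 [253.2 233.1]
tipedge 0.009 [253.2 207.4]
wrist cam in tool [ 0.0743  0.0005 -0.1733]
nut [0.5029 0.397  0.025 ]
head [0.5144 0.3741 0.025 ]
junction [0.5312 0.3391 0.025 ]
waist [0.5511 0.2957 0.025 ]
```

The wrist picture explains it. The open tips are 158 px apart for 88 mm, which puts them about 25 mm short of the reported TCP. The 26 mm chord gripped agrees with that, since it means the tips held only the mill's upper side. I go 26 mm lower, in small steps watching the force.

```bash
python3 -m inch '[{"tx":0,"ty":0,"tz":0,"rx":0,"ry":0,"rz":0,"grip":8.8},{"tx":0.5,"ty":-1.2,"tz":0,"rx":0,"ry":0,"rz":0,"grip":8.8},{"tx":0,"ty":0,"tz":0,"rx":0,"ry":0,"rz":0,"grip":8.8},{"tx":0,"ty":0,"tz":0,"rx":0,"ry":0,"rz":0,"grip":8.8},{"tx":0,"ty":0,"tz":0,"rx":0,"ry":0,"rz":0,"grip":8.8},{"tx":0,"ty":0,"tz":0,"rx":0,"ry":0,"rz":0,"grip":8.8},{"tx":0,"ty":0,"tz":0,"rx":0,"ry":0,"rz":0,"grip":8.8},{"tx":0,"ty":0,"tz":-2,"rx":0,"ry":0,"rz":0,"grip":8.8},{"tx":0,"ty":0,"tz":-2,"rx":0,"ry":0,"rz":0,"grip":8.8},{"tx":0,"ty":0,"tz":-1,"rx":0,"ry":0,"rz":0,"grip":8.8}]'; python3 -m inch '[{"tx":0,"ty":0,"tz":-1,"rx":0,"ry":0,"rz":0,"grip":8.8},{"tx":0,"ty":0,"tz":-1,"rx":0,"ry":0,"rz":0,"grip":8.8},{"tx":0,"ty":0,"tz":-0.5,"rx":0,"ry":0,"rz":0,"grip":8.8},{"tx":0,"ty":0,"tz":0,"rx":0,"ry":0,"rz":0,"grip":8.8},{"tx":0,"ty":0,"tz":0,"rx":0,"ry":0,"rz":0,"grip":8.8}]'; python3 log.py
python3 - <<'E'
from h import *
from scipy.spatial.transform import Rotation as R
im,w=snap('wrist','w6.png'); st=bot.observe(); M=R.from_rotvec(st['tool_rot']).as_matrix(); p=np.array(st['eef_pos'])
print('grip px',proj(w,p-.0437*M[:,2]))
cv2.imwrite('pics/v6.png',im[:,:,::-1])
E
```

```text
time_s: 8.88
eef_pos: [0.5408, 0.3157, 0.0307]
tool_rot: [1.507, 2.4, -0.267]
ft_force: [-0.6, 0.1, -0.4]
opening: 0.0648
grasp_force: 0.0
time_s: 9.3
eef_pos: [0.5421, 0.3162, 0.0079]
tool_rot: [1.507, 2.398, -0.264]
ft_force: [-0.3, 0.1, -0.3]
opening: 0.0881
grasp_force: 0.0
9.3 [ 0.524  0.602  1.538 -0.402  1.063  0.284] [0.5421 0.3162 0.0079] [ 1.507  2.398 -0.264] op 0.0881 F [-0.3  0.1 -0.3]
grip px (np.float64(253.61623568799675), np.float64(255.6753688957769))
```

View pics/v6.png

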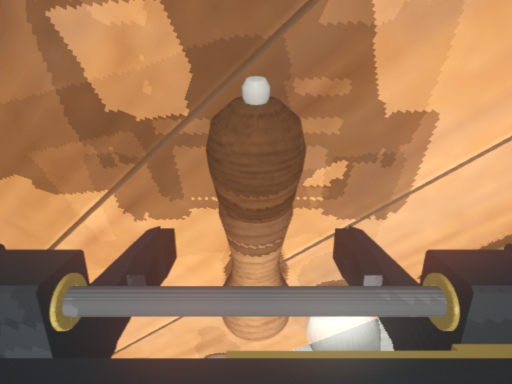

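The mill is centred between the fingers, with its nut at (256,90) and the head/waist junction near row 215; the pads will close at about row 255, on the waist. I descend the last 21 mm in small steps.

```bash
python3 -m inch '[{"tx":0,"ty":0,"tz":-0.5,"rx":0,"ry":0,"rz":0,"grip":8.8},{"tx":0,"ty":0,"tz":-0.3,"rx":0,"ry":0,"rz":0,"grip":8.8},{"tx":0,"ty":0,"tz":0,"rx":0,"ry":0,"rz":0,"grip":8.8}]'; python3 -m inch '[{"tx":0,"ty":0,"tz":-0.3,"rx":0,"ry":0,"rz":0,"grip":8.8},{"tx":0,"ty":0,"tz":-0.3,"rx":0,"ry":0,"rz":0,"grip":8.8},{"tx":0,"ty":0,"tz":0,"rx":0,"ry":0,"rz":0,"grip":8.8}]'
```

```text
time_s: 9.6
eef_pos: [0.5416, 0.316, -0.0007]
tool_rot: [1.507, 2.399, -0.265]
ft_force: [-0.1, 0.6, -0.6]
opening: 0.0881
grasp_force: 0.0
time_s: 9.85
eef_pos: [0.5415, 0.3159, -0.007]
tool_rot: [1.507, 2.399, -0.265]
ft_force: [0.2, -1.1, -0.3]
opening: 0.0879
grasp_force: 0.0
```

The reported TCP is 7 mm below the surface with no contact force, which confirms the offset.

```bash
python3 -m inch '[{"tx":0,"ty":0,"tz":-0.3,"rx":0,"ry":0,"rz":0,"grip":8.8},{"tx":0,"ty":0,"tz":-0.2,"rx":0,"ry":0,"rz":0,"grip":8},{"tx":0,"ty":0,"tz":0,"rx":0,"ry":0,"rz":0,"grip":0},{"tx":0,"ty":0,"tz":0,"rx":0,"ry":0,"rz":0,"grip":0},{"tx":0,"ty":0,"tz":0,"rx":0,"ry":0,"rz":0,"grip":0},{"tx":0,"ty":0,"tz":0,"rx":0,"ry":0,"rz":0,"grip":0},{"tx":0,"ty":0,"tz":0,"rx":0,"ry":0,"rz":0,"grip":0},{"tx":0,"ty":0,"tz":0,"rx":0,"ry":0,"rz":0,"grip":0},{"tx":0,"ty":0,"tz":0,"rx":0,"ry":0,"rz":0,"grip":0},{"tx":0,"ty":0,"tz":0,"rx":0,"ry":0,"rz":0,"grip":0}]';python3 -m inch '[{"tx":0,"ty":0,"tz":0,"rx":0,"ry":0,"rz":0,"grip":0},{"tx":0,"ty":0,"tz":0,"rx":0,"ry":0,"rz":0,"grip":0},{"tx":0,"ty":0,"tz":0,"rx":0,"ry":0,"rz":0,"grip":0},{"tx":0,"ty":0,"tz":0,"rx":0,"ry":0,"rz":0,"grip":0}]'
```

```text
time_s: 10.68
eef_pos: [0.5421, 0.3162, -0.0111]
tool_rot: [1.507, 2.398, -0.263]
ft_force: [-0.3, 0.4, 0.5]
opening: 0.0355
grasp_force: 29.3
time_s: 11.02
eef_pos: [0.542, 0.3162, -0.0112]
tool_rot: [1.507, 2.398, -0.263]
ft_force: [0.7, 0.6, 0.7]
opening: 0.0355
grasp_force: 29.3
```

A solid grip now: 35.5 mm opening at 29 N. I lift it a little and work out the way to the well.

```bash
python3 -m inch '[{"tx":0,"ty":0,"tz":0.5,"rx":0,"ry":0,"rz":0,"grip":0},{"tx":0,"ty":0,"tz":1.5,"rx":0,"ry":0,"rz":0,"grip":0},{"tx":0,"ty":0,"tz":2,"rx":0,"ry":0,"rz":0,"grip":0},{"tx":0,"ty":0,"tz":2,"rx":0,"ry":0,"rz":0,"grip":0},{"tx":0,"ty":0,"tz":0,"rx":0,"ry":0,"rz":0,"grip":0}]'; python3 - <<'E'
from h import *
from ik import *
s=bot.observe(); R0=R.from_rotvec(s['tool_rot']); p=np.array(s['eef_pos']); g=p-.0437*R0.apply([0,0,1]); print('grip',g)
c=R0.apply([0,1,0]);c[2]=0;c/=np.linalg.norm(c); print('c',c)
q=np.array(s['joints'])
gA=g.copy();gA[2]=.30; W=[(g,0,0,'now')]
for k in range(1,3): W.append((g+(gA-g)*k/2,0,0,'up'))
for k in range(1,6): W.append((gA,18*k,0,'tilt'))
gC=np.array([.439,-.146,.30])
for k in range(1,6): W.append((gA+(gC-gA)*k/5,90,34*k/5,'carry'))
for k in range(1,4): W.append((gC-[0,0,.065*k],90,34,'down'))
lp=p
for gg,t,y,n in W:
    Rt=R.from_euler('z',y,degrees=True)*R.from_rotvec(c*np.radians(t))*R0; x=gg+.0437*Rt.apply([0,0,1])
    S=ik(x,Rt,1,q)
    if not S: S=ik(x,Rt,20); print('reseed')
    if not S: print(n,gg,'NONE'); continue
    dq=S[0]-q;q=S[0]; print(n,t,y,x.round(3),q.round(2),'dqmax',abs(dq).max().round(2),'a',Rt.apply([0,0,1]).round(2))
E
```

```text
time_s: 11.43
eef_pos: [0.5446, 0.3177, 0.054]
tool_rot: [1.507, 2.395, -0.255]
ft_force: [2.2, 0.6, -1.7]
opening: 0.0355
grasp_force: 29.3
grip [0.53778332 0.3309707  0.09503471]
c [0.90064106 0.43456377 0.        ]
now 0 0 [0.545 0.318 0.054] [ 0.52  0.54  1.53 -0.39  1.13  0.25] dqmax 0.0 a [ 0.16 -0.3  -0.94]
up 0 0 [0.545 0.318 0.156] [ 0.52  0.41  1.48 -0.36  1.29  0.18] dqmax 0.16 a [ 0.16 -0.3  -0.94]
up 0 0 [0.545 0.318 0.259] [ 0.52  0.32  1.38 -0.35  1.46  0.12] dqmax 0.17 a [ 0.16 -0.3  -0.94]
tilt 18 0 [0.539 0.33  0.256] [ 0.38  0.27  1.41 -0.03  1.45 -0.06] dqmax 0.32 a [ 0.02 -0.03 -1.  ]
tilt 36 0 [0.533 0.342 0.258] [ 0.23  0.27  1.44  0.27  1.49 -0.24] dqmax 0.31 a [-0.11  0.25 -0.96]
tilt 54 0 [0.528 0.353 0.264] [ 0.1   0.31  1.46  0.56  1.58 -0.39] dqmax 0.28 a [-0.24  0.51 -0.83]
tilt 72 0 [0.523 0.362 0.273] [ 0.01  0.4   1.47  0.81  1.7  -0.51] dqmax 0.25 a [-0.33  0.71 -0.62]
tilt 90 0 [0.52  0.368 0.285] [-0.06  0.52  1.48  1.03  1.84 -0.6 ] dqmax 0.22 a [-0.4   0.85 -0.34]
carry 90 6.8 [0.496 0.27  0.285] [-0.18  0.53  1.47  0.88  2.02 -0.73] dqmax 0.18 a [-0.5   0.8  -0.34]
carry 90 13.6 [0.473 0.172 0.285] [-0.29  0.55  1.44  0.71  2.17 -0.88] dqmax 0.17 a [-0.59  0.73 -0.34]
carry 90 20.4 [0.449 0.073 0.285] [-0.39  0.58  1.39  0.5   2.3  -1.08] dqmax 0.21 a [-0.67  0.66 -0.34]
carry 90 27.2 [ 0.426 -0.026  0.285] [-0.48  0.62  1.32  0.25  2.4  -1.33] dqmax 0.25 a [-0.74  0.57 -0.34]
carry 90 34.0 [ 0.404 -0.125  0.285] [-0.56  0.67  1.25 -0.04  2.44 -1.61] dqmax 0.28 a [-0.81  0.48 -0.34]
down 90 34 [ 0.404 -0.125  0.22 ] [-0.56  0.75  1.27 -0.03  2.35 -1.6 ] dqmax 0.1 a [-0.81  0.48 -0.34]
down 90 34 [ 0.404 -0.125  0.155] [-0.56  0.84  1.27 -0.03  2.26 -1.6 ] dqmax 0.09 a [-0.81  0.48 -0.34]
down 90 34 [ 0.404 -0.125  0.09 ] [-0.56  0.94  1.24 -0.03  2.18 -1.6 ] dqmax 0.1 a [-0.81  0.48 -0.34]
```

```bash
python3 -m inch '[{"tx":0,"ty":0,"tz":2.5,"rx":0,"ry":0,"rz":0,"grip":0},{"tx":0,"ty":0,"tz":3,"rx":0,"ry":0,"rz":0,"grip":0},{"tx":0,"ty":0,"tz":3,"rx":0,"ry":0,"rz":0,"grip":0},{"tx":0,"ty":0,"tz":3,"rx":0,"ry":0,"rz":0,"grip":0},{"tx":0,"ty":0,"tz":3,"rx":0,"ry":0,"rz":0,"grip":0},{"tx":0,"ty":0,"tz":3,"rx":0,"ry":0,"rz":0,"grip":0},{"tx":0,"ty":0,"tz":3,"rx":0,"ry":0,"rz":0,"grip":0},{"tx":-0.1,"ty":0.2,"tz":0,"rx":3,"ry":1.45,"rz":0,"grip":0},{"tx":-0.1,"ty":0.2,"tz":0,"rx":5.4,"ry":2.6,"rz":0,"grip":0},{"tx":-0.2,"ty":0.3,"tz":0,"rx":5.4,"ry":2.6,"rz":0,"grip":0}]'
python3 -m inch '[{"tx":-0.2,"ty":0.3,"tz":0,"rx":5.4,"ry":2.6,"rz":0,"grip":0},{"tx":-0.2,"ty":0.3,"tz":0,"rx":5.4,"ry":2.6,"rz":0,"grip":0},{"tx":-0.2,"ty":0.3,"tz":0,"rx":5.4,"ry":2.6,"rz":0,"grip":0},{"tx":-0.2,"ty":0.3,"tz":0.1,"rx":5.4,"ry":2.6,"rz":0,"grip":0},{"tx":-0.2,"ty":0.3,"tz":0.1,"rx":5.4,"ry":2.6,"rz":0,"grip":0},{"tx":-0.2,"ty":0.3,"tz":0.2,"rx":5.4,"ry":2.6,"rz":0,"grip":0},{"tx":-0.2,"ty":0.3,"tz":0.2,"rx":5.4,"ry":2.6,"rz":0,"grip":0},{"tx":-0.2,"ty":0.3,"tz":0.3,"rx":5.4,"ry":2.6,"rz":0,"grip":0},{"tx":-0.1,"ty":0.3,"tz":0.3,"rx":5.4,"ry":2.6,"rz":0,"grip":0},{"tx":-0.1,"ty":0.2,"tz":0.3,"rx":5.4,"ry":2.6,"rz":0,"grip":0}]'
python3 -m inch '[{"tx":0,"ty":0.2,"tz":0.3,"rx":5.4,"ry":2.6,"rz":0,"grip":0},{"tx":0,"ty":0.2,"tz":0.3,"rx":5.4,"ry":2.6,"rz":0,"grip":0},{"tx":0,"ty":0,"tz":0.2,"rx":2.7,"ry":1.3,"rz":0,"grip":0},{"tx":0,"ty":0,"tz":0,"rx":0,"ry":0,"rz":0,"grip":0},{"tx":0,"ty":0,"tz":0,"rx":0,"ry":0,"rz":0,"grip":0},{"tx":0,"ty":0,"tz":0,"rx":0,"ry":0,"rz":0,"grip":0}]'; python3 log.py
python3 - <<'E'
from h import *
from scipy.spatial.transform import Rotation as R
st=bot.observe(); M=R.from_rotvec(st['tool_rot']).as_matrix(); print(M.round(3)); g=np.array(st['eef_pos'])-.0437*M[:,2]; print('grip',g)
im,w=snap('wrist','w7.png'); b,i=snap('side','s7.png')
print(proj(i,g),proj(w,g))
cv2.imwrite('pics/v7.png',np.hstack([im[:,80:464],b[:,:400]])[:,:,::-1])
E
```

```text
time_s: 12.27
eef_pos: [0.5374, 0.3245, 0.2544]
tool_rot: [1.633, 2.604, -0.059]
ft_force: [-0.1, -1.2, -4.1]
opening: 0.0351
grasp_force: 29.4
time_s: 13.1
eef_pos: [0.5203, 0.3515, 0.2688]
tool_rot: [-1.198, -1.901, -0.631]
ft_force: [-0.2, 0.8, -3.3]
opening: 0.0353
grasp_force: 29.5
time_s: 13.6
eef_pos: [0.5201, 0.3562, 0.2768]
tool_rot: [-1.061, -1.687, -0.745]
ft_force: [-0.6, -0.4, -2.7]
opening: 0.0354
grasp_force: 29.5
13.6 [-0.074  0.533  1.482  1.013  1.849 -0.62 ] [0.5201 0.3562 0.2768] [-1.061 -1.687 -0.745] op 0.0354 F [-0.6 -0.4 -2.7]
[[-0.148  0.902 -0.406]
 [ 0.307  0.432  0.848]
 [ 0.94   0.001 -0.341]]
grip [0.53779993 0.31918902 0.29174632]
(np.float64(126.13875321754801), np.float64(166.46173770494286)) (np.float64(253.05909720602116), np.float64(258.3914454392694))
```

View pics/v7.png

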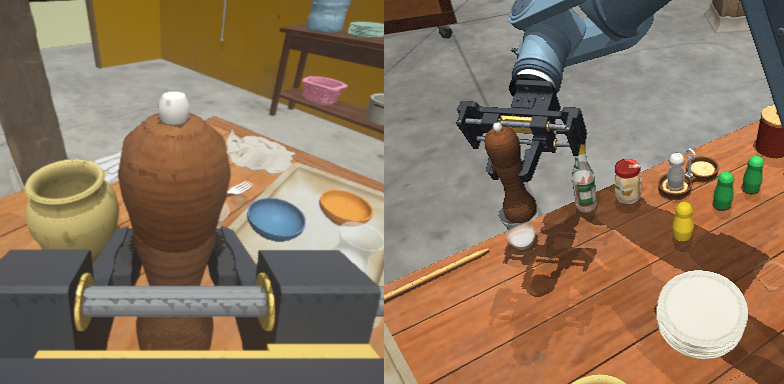

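The wrist view shows the mill held upright, nut near (254,107). The side view shows it upright over the cart with the nut near (113,128) and the foot near (136,212), clear of the bottle. From here on I rely on numbers only.

```bash
cat > mill.py <<'E'
from h import *
from scipy.spatial.transform import Rotation as R
def nutpx(im,c,r,smin=15):
    h=cv2.cvtColor(np.ascontiguousarray(im),cv2.COLOR_RGB2HSV); m=((h[...,1]<50)&(h[...,2]>140)).astype(np.uint8)
    x0,y0=int(c[0]-r),int(c[1]-r); k,l,st,ce=cv2.connectedComponentsWithStats(m[y0:y0+2*r,x0:x0+2*r]); j=1+np.argmax(st[1:,4]); return ce[j]+[x0,y0],st[j]
def brown(im,box):
    x0,y0,x1,y1=box; h=cv2.cvtColor(np.ascontiguousarray(im),cv2.COLOR_RGB2HSV)[y0:y1,x0:x1]
    return ((h[...,0]<18)&(h[...,1]>80)&(h[...,2]<150)).astype(np.uint8)
E
python3 - <<'E'
from mill import *
st=bot.observe(); M=R.from_rotvec(st['tool_rot']).as_matrix(); g=np.array(st['eef_pos'])-.0437*M[:,2]
w=bot.camera_info('wrist'); s=bot.camera_info('side')
W=cv2.imread('pics/w7.png')[:,:,::-1]; S=cv2.imread('pics/s7.png')[:,:,::-1]
a,sa=nutpx(W,(254,107),24); b,sb=nutpx(S,(113,128),9); print(a,sa,b,sb)
n,r=tri(ray(w,*a),ray(s,*b)); print('nut',n,r,'nut-grip',n-g, 'in m/h/c', (n-g)@[-.432,.902,0],(n-g)@[.902,.432,0])
m=brown(S,(95,120,165,235))
for v in range(0,115,5):
    xs=np.nonzero(m[v])[0]; print(v+120,(xs.min()+95,xs.max()+95) if len(xs) else None, ''.join('#' if t else '.' for t in m[v]))
print('vertical axis px', [np.round(proj(s,[g[0],g[1],g[2]+d]),1).tolist() for d in(.07,.0,-.05,-.09)])
E
```

```text
[253.5232288  100.69396051] [   0    0   48   41 1722] [113.84285714 125.44285714] [ 5  2 13 10 70]
nut [0.53273605 0.32675341 0.36989302] 0.00327934617535925 nut-grip [-0.00501381  0.00728574  0.07732787] in m/h/c 0.00873770282627928 -0.0013750210875150136
120 None ......................................................................
125 None ......................................................................
130 (np.int64(105), np.int64(147)) ..........###.#........##.#########.................#.................
135 (np.int64(102), np.int64(131)) .......#####..#########..############.................................
140 (np.int64(101), np.int64(134)) ......##################################..............................
145 (np.int64(101), np.int64(135)) ......###################################.............................
150 (np.int64(102), np.int64(135)) .......##################################.............................
155 (np.int64(104), np.int64(135)) .........################################.............................
160 (np.int64(107), np.int64(136)) ...........
[... 925 characters left out ...]
), np.int64(151)) ........................#################################.............
210 (np.int64(120), np.int64(151)) .........................################################.............
215 (np.int64(121), np.int64(164)) ..........................#############################............###
220 (np.int64(125), np.int64(164)) ..............................####################..............######
225 (np.int64(161), np.int64(164)) ..................................................................####
230 (np.int64(156), np.int64(164)) .............................................................#########
vertical axis px [[115.2, 125.9], [125.9, 166.1], [132.7, 191.5], [137.6, 210.2]]
```

```bash
python3 - <<'E'
from mill import *
W=cv2.imread('pics/w7.png'); h=cv2.cvtColor(W,cv2.COLOR_BGR2HSV)
for v in range(86,134,2): print(v,W[v,254].tolist(), W[v,260].tolist())
st=bot.observe(); M=R.from_rotvec(st['tool_rot']).as_matrix(); p=np.array(st['eef_pos']); g=p-.0437*M[:,2]
w=bot.camera_info('wrist')
R0=R.from_rotvec([1.507,2.398,-.263]).as_matrix(); p0=np.array([.542,.3162,-.0112])
g0=p0-.0437*R0[:,2]; print('g0',g0)
for nut in([.503,.397,.0235],[.5041,.3961,.0235],[.503,.397,.018]):
    t=R0.T@(np.array(nut)-p0); print('nut in tool',t.round(4),'expected px',np.round(proj(w,p+M@t),1))
z=np.array([0,0,1.]);hd=np.array([-.432,.902,0])
for L in(.068,.072,.076):
  for d in(-6,-3,0,3,6): 
    n=g+L*(z*np.cos(np.radians(d))+hd*np.sin(np.radians(d)))-.005*hd*0; print(L,d,np.round(proj(w,n),1),end=' ')
  print()
E
```

```text
86 [159, 167, 167] [155, 163, 163]
88 [166, 175, 175] [159, 167, 168]
90 [160, 168, 168] [160, 168, 168]
92 [255, 255, 255] [217, 224, 220]
94 [255, 255, 255] [255, 255, 255]
96 [255, 255, 255] [255, 255, 255]
98 [255, 255, 255] [244, 250, 250]
100 [235, 245, 247] [224, 234, 237]
102 [229, 239, 240] [219, 228, 231]
104 [223, 232, 234] [214, 222, 225]
106 [216, 226, 228] [208, 217, 219]
108 [210, 219, 221] [202, 212, 214]
110 [203, 212, 214] [194, 204, 206]
112 [195, 204, 206] [186, 194, 197]
114 [185, 194, 197] [175, 184, 187]
116 [169, 177, 180] [166, 175, 178]
118 [161, 170, 172] [155, 164, 166]
120 [154, 163, 165] [146, 155, 158]
122 [148, 156, 158] [139, 148, 150]
124 [117, 129, 139] [73, 92, 118]
126 [66, 96, 137] [58, 82, 115]
128 [78, 122, 175] [77, 120, 173]
130 [82, 127, 182] [78, 122, 177]
132 [80, 127, 183] [78, 124, 179]
g0 [0.53539913 0.32964357 0.02985349]
nut in tool [ 0.0724  0.     -0.0633] expected px [252.9 112.2]
nut in tool [ 0.0712  0.0006 -0.0629] expected px [254.5 115.5]
nut in tool [ 0.0743  0.     -0.0582] expected px [252.9 106.6]
0.068 -6 [253.1 146.9] 0.068 -3 [253.2 141.4] 0.068 0 [253.2 136.6] 0.068 3 [253.2 132.4] 0.068 6 [253.3 129. ] 
0.072 -6 [253.1 137.1] 0.072 -3 [253.2 131.3] 0.072 0 [253.2 126.4] 0.072 3 [253.3 122.2] 0.072 6 [253.3 118.8] 
0.076 -6 [253.1 126.6] 0.076 -3 [253.2 120.7] 0.076 0 [253.2 115.7] 0.076 3 [253.3 111.6] 0.076 6 [253.3 108.3]
```

```bash
python3 - <<'E'
from mill import *
for n,f,box in(('scene','scene0.png',(306,162,334,184)),('side','side0.png',(303,157,335,181))):
    im=cv2.imread('pics/'+f); i=bot.camera_info(n); x0,y0,x1,y1=box
    b=im[y0:y1,x0:x1].astype(int); lum=b.sum(2)/3; m=((b[...,0]>95)&(b[...,2]>190)).astype(np.uint8)
    for r in m[::2]: print(''.join('#' if t else '.' for t in r))
    k,l,st,c=cv2.connectedComponentsWithStats(m); j=1+np.argmax(st[1:,4]); e=cv2.fitEllipse(max(cv2.findContours((l==j).astype(np.uint8),0,1)[0],key=len))
    u,v=e[0][0]+x0,e[0][1]+y0; print(n,st[j],u,v,e[1],onz(i,u,v,.010))
E
```

```text
#..........#####............
#.....###############.......
....###################.....
....#####################...
....#####################...
....####################....
......##################....
#.......###############.....
............#######.........
............................
............................
scene [  3   0  22  17 279] 319.8613176345825 170.03846073150635 (15.680341720581055, 20.65670394897461) [ 0.44371367 -0.14390735  0.01      ]
................................
................................
.............#.#................
......#################.........
....#####################.......
....#######################.....
....########################....
......#####################.....
.........#################......
#....#........#######...........
................................
................................
side [  4   4  24  15 267] 318.3348789215088 168.17798328399658 (13.33637523651123, 23.091638565063477) [ 0.44019515 -0.14647191  0.01      ]
```

```bash
python3 -m inch '[{"tx":-0.3,"ty":-1.2,"tz":0,"rx":0,"ry":0,"rz":1,"grip":0},{"tx":-0.6,"ty":-2.5,"tz":0,"rx":0,"ry":0,"rz":1.8,"grip":0},{"tx":-0.6,"ty":-2.5,"tz":0,"rx":0,"ry":0,"rz":1.8,"grip":0},{"tx":-0.6,"ty":-2.5,"tz":0,"rx":0,"ry":0,"rz":1.8,"grip":0},{"tx":-0.6,"ty":-2.5,"tz":0,"rx":0,"ry":0,"rz":1.8,"grip":0},{"tx":-0.6,"ty":-2.5,"tz":0,"rx":0,"ry":0,"rz":1.8,"grip":0},{"tx":-0.6,"ty":-2.5,"tz":0,"rx":0,"ry":0,"rz":1.8,"grip":0},{"tx":-0.6,"ty":-2.5,"tz":0,"rx":0,"ry":0,"rz":1.8,"grip":0},{"tx":-0.6,"ty":-2.5,"tz":0,"rx":0,"ry":0,"rz":1.8,"grip":0},{"tx":-0.6,"ty":-2.5,"tz":0,"rx":0,"ry":0,"rz":1.8,"grip":0}]'
python3 -m inch '[{"tx":-0.6,"ty":-2.5,"tz":0,"rx":0,"ry":0,"rz":1.8,"grip":0},{"tx":-0.6,"ty":-2.5,"tz":0,"rx":0,"ry":0,"rz":1.8,"grip":0},{"tx":-0.6,"ty":-2.5,"tz":0,"rx":0,"ry":0,"rz":1.8,"grip":0},{"tx":-0.6,"ty":-2.5,"tz":0,"rx":0,"ry":0,"rz":1.8,"grip":0},{"tx":-0.6,"ty":-2.5,"tz":0,"rx":0,"ry":0,"rz":1.8,"grip":0},{"tx":-0.6,"ty":-2.5,"tz":0,"rx":0,"ry":0,"rz":1.8,"grip":0},{"tx":-0.6,"ty":-2.5,"tz":0,"rx":0,"ry":0,"rz":1.8,"grip":0},{"tx":-0.6,"ty":-2.5,"tz":0,"rx":0,"ry":0,"rz":1.8,"grip":0},{"tx":-0.6,"ty":-2.5,"tz":0,"rx":0,"ry":0,"rz":1.8,"grip":0},{"tx":0,"ty":-1.2,"tz":0,"rx":0,"ry":0,"rz":0.6,"grip":0}]'
python3 -m inch '[{"tx":0,"ty":-0.4,"tz":0,"rx":0,"ry":0,"rz":0,"grip":0},{"tx":0,"ty":0,"tz":0,"rx":0,"ry":0,"rz":0,"grip":0},{"tx":0,"ty":0,"tz":0,"rx":0,"ry":0,"rz":0,"grip":0}]'; python3 log.py; python3 - <<'E'
from mill import *
st=bot.observe(); M=R.from_rotvec(st['tool_rot']).as_matrix(); print(M.round(3)); h=M[:2,2]/np.hypot(*M[:2,2]); g=np.array(st['eef_pos'])-.0437*M[:,2]; print('mill axis at',g[:2]+.005*h,g[2])
E
```

```text
time_s: 14.53
eef_pos: [0.4627, 0.1174, 0.2776]
tool_rot: [-0.781, -1.795, -0.549]
ft_force: [0.7, -0.1, -3.4]
opening: 0.0352
grasp_force: 29.5
time_s: 15.37
eef_pos: [0.4086, -0.1203, 0.2775]
tool_rot: [-0.507, -1.867, -0.356]
ft_force: [0.4, -0.3, -3.2]
opening: 0.0356
grasp_force: 29.5
time_s: 15.62
eef_pos: [0.4091, -0.1216, 0.277]
tool_rot: [-0.507, -1.866, -0.357]
ft_force: [-0.5, -0.3, -2.7]
opening: 0.0355
grasp_force: 29.5
15.62 [-0.552  0.687  1.242 -0.03   2.437 -1.602] [ 0.4091 -0.1216  0.277 ] [-0.507 -1.866 -0.357] op 0.0355 F [-0.5 -0.3 -2.7]
[[-0.293  0.506 -0.811]
 [ 0.171  0.862  0.477]
 [ 0.941  0.001 -0.339]]
mill axis at [ 0.44020646 -0.13985645] 0.29186527659097017
```

```bash
python3 -m inch '[{"tx":0,"ty":-0.6,"tz":-1,"rx":0,"ry":0,"rz":0,"grip":0},{"tx":0,"ty":0,"tz":-2,"rx":0,"ry":0,"rz":0,"grip":0},{"tx":0,"ty":0,"tz":-2,"rx":0,"ry":0,"rz":0,"grip":0},{"tx":0,"ty":0,"tz":-2,"rx":0,"ry":0,"rz":0,"grip":0},{"tx":0,"ty":0,"tz":-2,"rx":0,"ry":0,"rz":0,"grip":0},{"tx":0,"ty":0,"tz":-2,"rx":0,"ry":0,"rz":0,"grip":0},{"tx":0,"ty":0,"tz":-1.5,"rx":0,"ry":0,"rz":0,"grip":0},{"tx":0,"ty":0,"tz":-0.5,"rx":0,"ry":0,"rz":0,"grip":0},{"tx":0,"ty":0,"tz":0,"rx":0,"ry":0,"rz":0,"grip":0},{"tx":0,"ty":0,"tz":0,"rx":0,"ry":0,"rz":0,"grip":0}]'
python3 log.py; python3 - <<'E'
from mill import *
st=bot.observe(); M=R.from_rotvec(st['tool_rot']).as_matrix(); h=M[:2,2]/np.hypot(*M[:2,2]); g=np.array(st['eef_pos'])-.0437*M[:,2]; ax=g[:2]+.005*h; print('mill axis at',ax,g[2])
S,i=snap('side','s8.png'); C,j=snap('scene','c8.png')
for n,im,inf in(('side',S,i),('scene',C,j)):
    P=[np.round(proj(inf,[ax[0],ax[1],z]),1) for z in(g[2]+.08,g[2],g[2]-.088)]; print(n,P)
    f=P[2].astype(int); y0,y1=int(P[0][1])-5,f[1]+35; x0,x1=f[0]-35,f[0]+35
    old=cv2.imread(f'pics/{n}0.png')[:,:,::-1]
    d=(np.abs(im.astype(int)-old).max(2)>25); b=brown(im,(x0,y0,x1,y1))
    for v in range(y0,y1,3): print(v,''.join('#' if b[v-y0,u-x0] and d[v,u] else ('+' if d[v,u] else '.') for u in range(x0,x1)))
    print('x0',x0)
E
```

```text
time_s: 16.45
eef_pos: [0.4091, -0.1278, 0.1471]
tool_rot: [-0.506, -1.865, -0.356]
ft_force: [-0.0, -0.2, -2.7]
opening: 0.0354
grasp_force: 29.5
16.45 [-0.559  0.865  1.241 -0.035  2.26  -1.603] [ 0.4091 -0.1278  0.1471] [-0.506 -1.865 -0.356] op 0.0354 F [-0.  -0.2 -2.7]
mill axis at [ 0.44023739 -0.14609892] 0.16189876811644288
side [array([326.9,  81.5]), array([323.6, 114.5]), array([320.4, 146.9])]
76 ++++++++#+++++++++++++++++++++++++++++++++++++++++++++++++++++++++++++
79 ++++++++++++++++++++++++++++++++++++++++++++++++++++++++++++++++++++++
82 +.++++++++++++++++++++++++++++++++++++#+++++++++++++++++++++++++++++++
85 +++++++++++++++++++++++++++++++++++++++#++++++++++++++++++++++++++++++
88 ++++++++++++++++++++++++++++++++++#######+++++++++++++++++++++++++++++
91 ..+..++++++++++++++++++++++++++++#########++++++++++++++++++++++++++++
94 .+++++++++++++++++++++++++++++.############+++++++++++++++++++++++++++
97 +++++++++++++++++++++.....++.++#############++++++++++++++++++++++++++
100 +++.+++++++++++++++++++++++++++##############+++++++++++++++++++++++++
103 ...+++++++++++++++++
[... 3564 characters left out ...]
++++++++++++++++++
162 +++++....+++++++++++++++++++++++++++++++++++++++++++++++++++++++++++++
165 ++++++++++++++++++++++++++++++++++++++++++++++++++++++++++++++++++++++
168 ..++++++++++++++++++++++++++++++++++++++++++++++++++++++++++++++++++++
171 ...........+++#+++++++++++++++++++++++++++++++++++++++++++++++++++++++
174 ............++++++++++++++++++++++++++++++++++++++++++++++++++++++++++
177 ............++++++++++++++++++++++++++++++++++++++++++++++++++++++++++
180 ..........+++###++++++++++++++++++++++....++++++++++++++++++++++++++++
183 ..........++####+++++++++++++++++++++++++.++++++++++++++++++++++++++++
186 +.......+########+++++++++++++++++++++++...+++++++++++++++++++++++++++
x0 289
```

```bash
python3 -m inch '[{"tx":0.2,"ty":0.15,"tz":-0.5,"rx":0,"ry":0,"rz":0,"grip":0},{"tx":0,"ty":0,"tz":-1,"rx":0,"ry":0,"rz":0,"grip":0},{"tx":0,"ty":0,"tz":-1,"rx":0,"ry":0,"rz":0,"grip":0},{"tx":0,"ty":0,"tz":-1,"rx":0,"ry":0,"rz":0,"grip":0},{"tx":0,"ty":0,"tz":-0.5,"rx":0,"ry":0,"rz":0,"grip":0},{"tx":0,"ty":0,"tz":0,"rx":0,"ry":0,"rz":0,"grip":0},{"tx":0,"ty":0,"tz":0,"rx":0,"ry":0,"rz":0,"grip":0}]'
python3 -m inch '[{"tx":0,"ty":0,"tz":-0.3,"rx":0,"ry":0,"rz":0,"grip":0},{"tx":0,"ty":0,"tz":-0.3,"rx":0,"ry":0,"rz":0,"grip":0},{"tx":0,"ty":0,"tz":0,"rx":0,"ry":0,"rz":0,"grip":0},{"tx":0,"ty":0,"tz":0,"rx":0,"ry":0,"rz":0,"grip":0}]'
```

```text
time_s: 17.13
eef_pos: [0.4106, -0.1262, 0.1062]
tool_rot: [-0.506, -1.863, -0.357]
ft_force: [-0.0, 0.4, -3.3]
opening: 0.0349
grasp_force: 29.5
time_s: 17.47
eef_pos: [0.4109, -0.1264, 0.1008]
tool_rot: [-0.506, -1.865, -0.357]
ft_force: [-1.0, -0.1, -2.8]
opening: 0.0351
grasp_force: 29.5
```

```bash
for k in 1 2; do python3 -m inch '[{"tx":0,"ty":0,"tz":-0.2,"rx":0,"ry":0,"rz":0,"grip":0},{"tx":0,"ty":0,"tz":-0.2,"rx":0,"ry":0,"rz":0,"grip":0},{"tx":0,"ty":0,"tz":0,"rx":0,"ry":0,"rz":0,"grip":0}]' | grep -E "eef|ft_"; done
```

```text
eef_pos: [0.4108, -0.1263, 0.0964]
ft_force: [-0.2, 1.0, -2.9]
eef_pos: [0.4108, -0.1263, 0.0923]
ft_force: [0.0, -0.2, -3.3]
```

```bash
for k in 1; do python3 -m inch '[{"tx":0,"ty":0,"tz":-0.1,"rx":0,"ry":0,"rz":0,"grip":0},{"tx":0,"ty":0,"tz":-0.1,"rx":0,"ry":0,"rz":0,"grip":0},{"tx":0,"ty":0,"tz":0,"rx":0,"ry":0,"rz":0,"grip":0}]' | grep -E "eef|ft_"; done
```

```text
eef_pos: [0.4108, -0.1263, 0.0905]
ft_force: [-0.2, 0.4, -3.3]
```

```bash
python3 -m inch '[{"tx":0,"ty":0,"tz":-0.1,"rx":0,"ry":0,"rz":0,"grip":0},{"tx":0,"ty":0,"tz":-0.1,"rx":0,"ry":0,"rz":0,"grip":0},{"tx":0,"ty":0,"tz":0,"rx":0,"ry":0,"rz":0,"grip":0}]' | grep -E "eef|ft_"
```

```text
eef_pos: [0.4109, -0.1263, 0.0885]
ft_force: [-0.1, 0.3, -4.0]
```

```bash
python3 -m inch '[{"tx":0,"ty":0,"tz":-0.1,"rx":0,"ry":0,"rz":0,"grip":0},{"tx":0,"ty":0,"tz":-0.1,"rx":0,"ry":0,"rz":0,"grip":0},{"tx":0,"ty":0,"tz":0,"rx":0,"ry":0,"rz":0,"grip":0}]' | grep -E "eef|ft_"
```

```text
eef_pos: [0.4108, -0.1263, 0.0865]
ft_force: [0.5, -0.1, -3.4]
```

```bash
python3 -m inch '[{"tx":0,"ty":0,"tz":-0.1,"rx":0,"ry":0,"rz":0,"grip":0},{"tx":0,"ty":0,"tz":-0.1,"rx":0,"ry":0,"rz":0,"grip":0},{"tx":0,"ty":0,"tz":0,"rx":0,"ry":0,"rz":0,"grip":0}]' | grep -E "eef|ft_"; python3 log.py
```

```text
eef_pos: [0.4108, -0.1263, 0.0845]
ft_force: [0.8, -0.2, -3.0]
18.97 [-0.556  0.965  1.214 -0.029  2.188 -1.597] [ 0.4108 -0.1263  0.0845] [-0.506 -1.865 -0.357] op 0.0352 F [ 0.8 -0.2 -3. ]
```

```bash
python3 -m inch '[{"tx":0,"ty":0,"tz":-0.1,"rx":0,"ry":0,"rz":0,"grip":0},{"tx":0,"ty":0,"tz":-0.1,"rx":0,"ry":0,"rz":0,"grip":0},{"tx":0,"ty":0,"tz":0,"rx":0,"ry":0,"rz":0,"grip":0}]' | grep -E "eef|ft_"
```

```text
eef_pos: [0.4108, -0.1264, 0.0827]
ft_force: [-0.3, -0.4, -3.1]
```

```bash
python3 -m inch '[{"tx":0,"ty":0,"tz":-0.1,"rx":0,"ry":0,"rz":0,"grip":0},{"tx":0,"ty":0,"tz":-0.1,"rx":0,"ry":0,"rz":0,"grip":0},{"tx":0,"ty":0,"tz":0,"rx":0,"ry":0,"rz":0,"grip":0}]' | grep -E "eef|ft_"
```

```text
eef_pos: [0.4112, -0.1266, 0.0823]
ft_force: [0.7, -0.8, 6.2]
```

```bash
python3 -m inch '[{"tx":0,"ty":0,"tz":-0.1,"rx":0,"ry":0,"rz":0,"grip":0},{"tx":0,"ty":0,"tz":-0.1,"rx":0,"ry":0,"rz":0,"grip":0},{"tx":0,"ty":0,"tz":0,"rx":0,"ry":0,"rz":0,"grip":0}]' | grep -E "eef|ft_"
```

```text
eef_pos: [0.4115, -0.1268, 0.0822]
ft_force: [2.2, -0.9, 13.7]
```

Contact came at a foot-to-grip distance of 87 mm, as expected for the cork. I unload, open narrowly because of the post, and check.

```bash
python3 -m inch '[{"tx":0,"ty":0,"tz":0.1,"rx":0,"ry":0,"rz":0,"grip":0},{"tx":0,"ty":0,"tz":0.1,"rx":0,"ry":0,"rz":0,"grip":0},{"tx":0,"ty":0,"tz":0.05,"rx":0,"ry":0,"rz":0,"grip":0},{"tx":0,"ty":0,"tz":0,"rx":0,"ry":0,"rz":0,"grip":0}]' | grep -E "eef|ft_"
python3 -m inch '[{"tx":0,"ty":0,"tz":0,"rx":0,"ry":0,"rz":0,"grip":3.8},{"tx":0,"ty":0,"tz":0,"rx":0,"ry":0,"rz":0,"grip":4.2},{"tx":0,"ty":0,"tz":0,"rx":0,"ry":0,"rz":0,"grip":4.6},{"tx":0,"ty":0,"tz":0,"rx":0,"ry":0,"rz":0,"grip":4.8},{"tx":0,"ty":0,"tz":0,"rx":0,"ry":0,"rz":0,"grip":4.8},{"tx":0,"ty":0,"tz":0,"rx":0,"ry":0,"rz":0,"grip":4.8},{"tx":0,"ty":0,"tz":0,"rx":0,"ry":0,"rz":0,"grip":4.8}]'
python3 - <<'E'
from mill import *
snap('wrist','w9.png'); S,i=snap('side','s9.png'); W=cv2.imread('pics/w9.png')
o=cv2.cvtColor(W,cv2.COLOR_BGR2HSV)
for v in range(60,240,12): # mill brown run about centre column
    b=(o[v,:,0]<18)&(o[v,:,1]>80)&(o[v,:,2]<200); u=253
    if not b[u]: print(v,'-'); continue
    l=r=u
    while b[l-1]: l-=1
    while r<510 and b[r+1]: r+=1
    print(v,l,r,(l+r)/2)
E
```

```text
eef_pos: [0.4111, -0.1265, 0.0823]
ft_force: [1.1, -1.8, 6.6]
time_s: 20.63
eef_pos: [0.4109, -0.1263, 0.0811]
tool_rot: [-0.506, -1.865, -0.357]
ft_force: [-0.3, 0.3, 1.2]
opening: 0.048
grasp_force: 0.0
60 -
72 -
84 -
96 -
108 -
120 -
132 210 300 255.0
144 201 378 289.5
156 199 377 288.0
168 197 371 284.0
180 197 367 282.0
192 199 365 282.0
204 202 368 285.0
216 207 376 291.5
228 204 312 258.0
```

```bash
python3 -m inch '[{"tx":0.3,"ty":-0.18,"tz":0,"rx":0,"ry":0,"rz":0,"grip":4.8},{"tx":0.43,"ty":-0.25,"tz":0,"rx":0,"ry":0,"rz":0,"grip":4.8},{"tx":0.43,"ty":-0.25,"tz":0,"rx":0,"ry":0,"rz":0,"grip":4.8},{"tx":0,"ty":0,"tz":0,"rx":0,"ry":0,"rz":0,"grip":4.8}]' | grep -E "eef|ft_|grasp"
python3 -m inch '[{"tx":0.6,"ty":-0.35,"tz":0,"rx":0,"ry":0,"rz":0,"grip":4.8},{"tx":0.86,"ty":-0.5,"tz":0,"rx":0,"ry":0,"rz":0,"grip":4.8},{"tx":0.86,"ty":-0.5,"tz":0,"rx":0,"ry":0,"rz":0,"grip":4.8},{"tx":0.86,"ty":-0.5,"tz":0,"rx":0,"ry":0,"rz":0,"grip":4.8},{"tx":0.86,"ty":-0.5,"tz":0,"rx":0,"ry":0,"rz":0,"grip":4.8},{"tx":1.7,"ty":-1,"tz":0.3,"rx":0,"ry":0,"rz":0,"grip":4.8},{"tx":1.7,"ty":-1,"tz":0.5,"rx":0,"ry":0,"rz":0,"grip":4.8},{"tx":1.7,"ty":-1,"tz":0.5,"rx":0,"ry":0,"rz":0,"grip":4.8},{"tx":0,"ty":0,"tz":0,"rx":0,"ry":0,"rz":0,"grip":4.8},{"tx":0,"ty":0,"tz":0,"rx":0,"ry":0,"rz":0,"grip":4.8}]' | grep -E "time|eef|ft_|grasp"
python3 - <<'E'
from mill import *
S,i=snap('side','s10.png'); C,j=snap('scene','c10.png')
for n,im,inf in(('side',S,i),('scene',C,j)):
    old=cv2.imread(f'pics/{n}0.png')[:,:,::-1]
    for z in(.178,.14,.10,.048,.010): print(n,z,np.round(proj(inf,[.441,-.1455,z]),1),end=' ')
    print(); x,y=map(int,proj(inf,[.441,-.1455,.08])); x0,x1,y0,y1=x-30,x+30,y-50,y+50
    d=(np.abs(im.astype(int)-old).max(2)>25); b=brown(im,(x0,y0,x1,y1))
    for v in range(y0,y1,4): print(v,''.join('#' if b[v-y0,u-x0] and d[v,u] else ('+' if d[v,u] else '.') for u in range(x0,x1)))
    print('x0',x0)
    # bystanders unchanged?
    for k,(u,v) in {'salt':(292,160),'honey':(244 if n=='side' else 253,165),'bottle':(194 if n=='side' else 210,141),'glass':(131 if n=='side' else 154,200)}.items():
        a=np.abs(im[v-8:v+8,u-8:u+8].astype(int)-old[v-8:v+8,u-8:u+8]).mean(); print(k,round(a,1),end=' ')
    print()
E
```

```text
eef_pos: [0.4234, -0.1338, 0.0812]
ft_force: [-0.6, 0.3, -0.7]
grasp_force: 0.0
time_s: 21.9
eef_pos: [0.5143, -0.1871, 0.0937]
ft_force: [-0.2, -0.6, 0.0]
grasp_force: 0.0
side 0.178 [323.8 108.2] side 0.14 [322.3 123. ] side 0.1 [320.9 137.7] side 0.048 [319.1 155.8] side 0.01 [317.9 168.3] 
94 +++++++++++++++++++++++++++++++++++++++++++++++++++++.++++++
98 ..++++++++++++++++++++++++++++++++++++++++++++++++++++++.+++
102 ........++++++++++++++++++++++++++++++++++++++++++++++++++.+
106 .........+.+++++++++++++++++++++++++++++++++++++++++++++++++
110 ...........+.+++++++++++++++++++++++++++++++++++++++++++++++
114 .............+.++..+.+++++++++++++++++++++++++++++++++++++++
118 ....................+..+++++++++++++++++++++++++++++++++++++
122 .....................+.##+++++++++++++++++++++++++++++++++++
126 .....................+.####+++++++++++++++++++++++++++++++++
130 .......................######+++++++++++++++++++++++++++++++
134 .......................########+++++++++++++++++++++++++++++
138 .......................###########++++++++++++++++++++++++++
142 .......................
[... 1970 characters left out ...]
.
162 +++++++++++++++++++++++++++++++++++++++++++++++++++..+++....
166 ++++++++++++++++++++++++++++++++++++++++++++++++++++..++++++
170 ++++++++++++++++++++++++++++++++++++++++++++++++++++++++++++
174 .++++++++++++++++++++++++++++++++++++++++++++++++++++......+
178 ..+++++++++++++++++++++++++++++++++++++++++++++++++++++...++
182 ...++++++++++++++++++++++++++++++++++++++++++++++++++++++++.
186 ..+++++++++++++++++++++++++++++++++++++++++++++++++++++++++.
190 #####+++++++++++++++++++++++++++++++++++++++++++++++++++++++
194 ....##++++++++++++++++++++++++++++++++++++++++++++++++++++++
198 ########+++++++++++++++++++++.++++++++++++++++++++++++++++++
x0 294
salt 91.4 honey 17.5 bottle 7.3 glass 6.7
```

The arm blocks both fixed cameras' view of the mill, so I raise it and swing it aside before checking.

```bash
python3 -m inch '[{"tx":1,"ty":-0.8,"tz":2,"rx":0,"ry":0,"rz":0,"grip":4.8},{"tx":1,"ty":-0.8,"tz":3,"rx":0,"ry":0,"rz":0,"grip":4.8},{"tx":0,"ty":-1.5,"tz":3,"rx":0,"ry":0,"rz":0,"grip":4.8},{"tx":0,"ty":-2.5,"tz":3,"rx":0,"ry":0,"rz":0,"grip":4.8},{"tx":0,"ty":-3,"tz":3,"rx":0,"ry":0,"rz":-3,"grip":4.8},{"tx":0,"ty":-3,"tz":2,"rx":0,"ry":0,"rz":-3,"grip":4.8},{"tx":-1,"ty":-3,"tz":1,"rx":0,"ry":0,"rz":-3,"grip":4.8},{"tx":-1,"ty":-3,"tz":0,"rx":0,"ry":0,"rz":-3,"grip":4.8},{"tx":-1,"ty":-3,"tz":0,"rx":0,"ry":0,"rz":-3,"grip":4.8},{"tx":-1,"ty":-3,"tz":0,"rx":0,"ry":0,"rz":-3,"grip":4.8}]' | grep -E "eef|ft_"
python3 -m inch '[{"tx":-1,"ty":-3,"tz":0,"rx":0,"ry":0,"rz":-3,"grip":4.8},{"tx":-1,"ty":-3,"tz":0,"rx":0,"ry":0,"rz":-3,"grip":4.8},{"tx":-1,"ty":-3,"tz":0,"rx":0,"ry":0,"rz":-3,"grip":4.8},{"tx":-1,"ty":-3,"tz":0,"rx":0,"ry":0,"rz":-3,"grip":4.8},{"tx":-1,"ty":-2,"tz":0,"rx":0,"ry":0,"rz":-3,"grip":4.8},{"tx":0,"ty":0,"tz":0,"rx":0,"ry":0,"rz":0,"grip":4.8},{"tx":0,"ty":0,"tz":0,"rx":0,"ry":0,"rz":0,"grip":4.8}]' | grep -E "time|eef|ft_"
cat > fin.py <<'E'
from mill import *
S,i=snap('side','s11.png'); C,j=snap('scene','c11.png')
for n,im,inf in(('side',S,i),('scene',C,j)):
    old=cv2.imread(f'pics/{n}0.png')[:,:,::-1]
    for z in(.178,.14,.10,.048,.010): print(n,z,np.round(proj(inf,[.441,-.1455,z]),1),end=' ')
    print(); x,y=map(int,proj(inf,[.441,-.1455,.10])); x0,x1,y0,y1=x-50,x+30,y-44,y+40
    d=(np.abs(im.astype(int)-old).max(2)>25); b=brown(im,(x0,y0,x1,y1))
    for v in range(y0,y1,3): print(v,''.join('#' if b[v-y0,u-x0] and d[v,u] else ('+' if d[v,u] else '.') for u in range(x0,x1)))
    print('x0',x0)
    for k,(u,v) in {'salt':(292,160),'honey':(244 if n=='side' else 253,165),'bottle':(194 if n=='side' else 210,141),'glass':(131 if n=='side' else 154,200)}.items():
        a=np.abs(im[v-8:v+8,u-8:u+8].astype(int)-old[v-8:v+8,u-8:u+8]).mean(); print(k,round(a,1),end=' ')
    print()
E
python3 fin.py
```

```text
eef_pos: [0.4449, -0.3933, 0.2327]
ft_force: [-0.0, -0.6, -0.5]
time_s: 23.42
eef_pos: [0.3659, -0.4997, 0.2108]
ft_force: [0.7, -0.4, 0.4]
side 0.178 [323.8 108.2] side 0.14 [322.3 123. ] side 0.1 [320.9 137.7] side 0.048 [319.1 155.8] side 0.01 [317.9 168.3] 
93 ................................................................................
96 ................................................................................
99 ................................................................................
102 ................................................................................
105 ................................................................................
108 ................................................................................
111 ..................................................#+++++........................
114 .............................................################+..................
117 ............................................##################+.................
120 ...........................................####################+........
[... 3443 characters left out ...]
.............++++++++++++++++#....+++++++++++++++++++++
166 ....................................###################+++++++++++++++++++++++++
169 ...................................###################++++++++++++++++++++++++++
172 ....................................#################+++++++++++++++++++++++++++
175 ......................................###############+++++++++++++++++++++++++++
178 .........................................########++#++++++++++++++++++++++++++++
181 ....................................................++++++++++++++++++++++++++++
184 ...................................++++++........+#+++++++++++++++++++++++++++++
x0 274
salt 11.1 honey 8.2 bottle 10.9 glass 10.2
```

The side view confirms the placing. The mill's head is centred at (322,123), against (322,123) predicted for standing on the cork, and its waist and foot fall on the same vertical. Salt, jar, bottle and glass are unchanged, so I hand in.

```bash
python3 -c "
from station import bot
print(bot.job_done())"
```

```text
the job is handed in; nothing more can be done
None
```

The pepper mill stands upright, foot down, on the cork of the free well; the side camera showed the salt shaker, bottle, honey jar and tea glass unmoved, and I handed the job in at about 23.5 s (no verdict was returned).

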